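Lay out the sedation syringes in the drug tray by size

ROBOT

A 7-joint arm with a two-finger parallel gripper is mounted at the origin on the work surface. World frame = base frame: x ahead of the robot, y to its left, z up, the work surface at z = 0. Lengths are in m, angles in rad, forces in N, time in s.
With the tool pointing down it reaches from about 0.425 to 1.025 m from the base axis. Payload 9.4 kg.
Tool frame: the origin (TCP) lies midway between the tips of the shut fingers; the grasp point (between the pads) lies 19 mm behind it; z points along the fingers, x is the direction in which the jaws open and shut, and the axes are right-handed (so a half turn about z gives the same grasp; the last joint's range is limited). The gripper opens to 85 mm and grips with 20 to 120 N. Pads are 22 mm wide; open, the fingers measure 114 mm over their backs; the gripper's body (76 mm by 85 mm) begins 54 mm behind the grasp point. The pads swing forward as they close: fully open they stand 13 mm farther back than shut.
Start: joints at [-1.331, 0.599, -0.003, 1.599, 0.002, 0.943, -0.08], TCP at [0.226, 0.689, 0.231] pointing down, gripper open.
Joint ranges: [-2.57, 2.57], [-0.35, 1.97], [-1.29, 1.29], [0.11, 2.56], [-1.05, 4.19], [0.11, 1.86], [-2.63, 2.63]. Speed limits (rad/s): [2.22, 2.22, 3.01, 3.01, 3.14, 3.14, 3.14].

INTERFACE

Orientations are given as a unit quaternion [w, x, y, z].
In Python, from station import manip gives the robot as it stands.
- The arm moves only by the shell command python3 -m jog 'ROWS'. ROWS is JSON, a list of rows, each a list of 7 numbers: the shift along the tool's x, y, z as a fraction of full scale, then the turn, a rotation vector about the tool's x, y, z as a fraction of full scale, then the closure, from -1 (fully open) to 1 (shut). A call has 1 to 20 rows; each row shifts and turns the pose as measured when the row begins, along the tool's axes as they then stand; what a row does not reach is not made up. Full scale, the value 1, is 0.04 m for a shift and 0.08 rad for a turn. A row lasts 1/12 s, in which the tool goes at most 41.7 mm and 7.16 degrees, less where a joint would pass 70% of its speed; a pose out of reach is approached as far as the arm can. A call with a number of a shift or a turn outside -1 to 1 is refused whole. A call with a gripper value outside its range is refused whole. The fingers move at their own pace and stop on an object; the grip force is fixed at half the most. Time passes only in rows, so rows that do not move let the fingers close. It gives the time, the measured TCP pose, the force and the opening at its end, in the units of the state.
- manip.read_state(): the state, without advancing time (a new reading comes with each control period).
- manip.capture(name): name is "scene" or "top"; returns a dict with "img" (384x512x3 uint8, red, green, blue), "vertical_fov" (degrees; the focal length in pixels is half the picture's height over the tangent of half this angle, whatever the lens; pixels are square), "cx", "cy" (the principal point, pixels), "rvec" (rotation vector, rad) and "tvec" (3), from world to camera coordinates, as OpenCV has them. Camera axes: x right, y down, z forward; pixel columns grow to the right and rows downward; lengths in m; the calibration is good to about 2 mm. A picture is of the moment at which its call begins. There is no depth.
- manip.finish_job(): hands the job in, once; it reports no verdict.
The state is a dict: "time": time; "q": joint angles; "qvel": joint speeds; "tau": joint torques, N m; "tool_pos": TCP position; "ee_rot": TCP orientation; "ft_force": force on the tool from outside, world axes, zero at the start; "ft_torque": the same for the moment, N m; "finger_gap": finger opening in m.
Only numpy, scipy, OpenCV 4.12 (cv2) and the standard library are available. Lean on these libraries where they do the work, as an engineer would, in place of code of your own. Each camera call takes 0.05 s, during which the arm holds its last target.

TASK

Set up the drug tray for the next endoscopy: lay the four loose syringes in the tray's four cradles in order of size, the smallest next to the vial well and the largest next to the carrying handle. Each one lies level and centred across both bars of its own cradle, either way round, and is let go. Leave the vial standing in its well.

Things in the scene. Friction and masses are not known exactly. Their poses are not given: they have to be found in the camera images.
- syr5 (a point): The smallest of four empty syringes (5 ml): clear barrel 13 mm thick and 62 mm long, white plunger, grey tip cap, 91 mm overall; finger flange 24 mm wide at the barrel's plunger end. Starts lying on the worktop. Point: middle of the barrel, on its axis, within 6 mm of the balance point; x along the barrel to the tip, z up at start. At rest in a cradle it is 7.5 mm above the cradle's point.
- syr10 (a point): The second smallest of four empty syringes (10 ml): clear barrel 16 mm thick and 76 mm long, white plunger, grey tip cap, 105 mm overall; finger flange 28 mm wide at the barrel's plunger end. Starts lying on the worktop. Point: middle of the barrel, on its axis, within 6 mm of the balance point; x along the barrel to the tip, z up at start. At rest in a cradle it is 9.2 mm above the cradle's point.
- syr20 (a point): The second largest of four empty syringes (20 ml): clear barrel 20.4 mm thick and 92 mm long, white plunger, grey tip cap, 122 mm overall; finger flange 34 mm wide at the barrel's plunger end. Starts lying on the worktop. Point: middle of the barrel, on its axis, within 6 mm of the balance point; x along the barrel to the tip, z up at start. At rest in a cradle it is 11.8 mm above the cradle's point.
- syr50 (a point): The largest of four empty syringes (50 ml): clear barrel 29.2 mm thick and 116 mm long, white plunger, grey tip cap, 147 mm overall; finger flange 46 mm wide at the barrel's plunger end. Starts lying on the worktop. Point: middle of the barrel, on its axis, within 6 mm of the balance point; x along the barrel to the tip, z up at start. At rest in a cradle it is 16.9 mm above the cradle's point.
- cr_a (a point): One of four identical grey cradles in a row 56 mm apart in the fixed white tray (letters shuffled). Two 5 mm bars, 40 mm apart, with V notches 42 mm wide, 12 mm deep, carry the barrel crosswise; fingers fit the 35 mm gap between. Point: midway between the bars at the level of the V's bottom, 22 mm above the worktop, 16 above the tray floor; x along the syringe to be laid, y along the row, z up.
- cr_b (a point): One of four identical grey cradles in a row 56 mm apart in the fixed white tray (letters shuffled). Two 5 mm bars, 40 mm apart, with V notches 42 mm wide, 12 mm deep, carry the barrel crosswise; fingers fit the 35 mm gap between. Point: midway between the bars at the level of the V's bottom, 22 mm above the worktop, 16 above the tray floor; x along the syringe to be laid, y along the row, z up.
- cr_c (a point): One of four identical grey cradles in a row 56 mm apart in the fixed white tray (letters shuffled). Two 5 mm bars, 40 mm apart, with V notches 42 mm wide, 12 mm deep, carry the barrel crosswise; fingers fit the 35 mm gap between. Point: midway between the bars at the level of the V's bottom, 22 mm above the worktop, 16 above the tray floor; x along the syringe to be laid, y along the row, z up.
- cr_d (a point): One of four identical grey cradles in a row 56 mm apart in the fixed white tray (letters shuffled). Two 5 mm bars, 40 mm apart, with V notches 42 mm wide, 12 mm deep, carry the barrel crosswise; fingers fit the 35 mm gap between. Point: midway between the bars at the level of the V's bottom, 22 mm above the worktop, 16 above the tray floor; x along the syringe to be laid, y along the row, z up.
- well_mid (a point): The open white vial well, a fixed box 120 x 48 mm, 30 mm high, at one end of the row of cradles, either end; a steel bow handle 48 mm high stands at the other end. The nearest cradle's centre is 55 mm away. Point: centre of its underside, 6 mm above the worktop; x as the cradles' x, its 48 mm side along the row.
- vial_mid (a point): A glass vial with a metal cap, 23 mm across and 41 mm high, standing loose in the vial well, to be left standing. Point: its centre, half-way up; z up.
Things that resemble listed ones, but are neither listed nor needed, are in the scene too. Leave any blue, pink or yellow look-alike of the part that bears syr10 alone.

How it is judged:
By the outcome, as a careful person would: the job done as asked, in the order asked, and still so for the second after the job is handed in, with the robot touching nothing.
It also fails if it takes over 118 s, if anything falls off the work surface, if the arm or the gripper's body presses on something with over 40 N, if the wrist force passes 120 N, or if a joint passes its speed limit or range.

## Working session

There is one attempt and no reset: what is moved stays moved. The work goes in short steps, Python scripts to look and compute and a shell command to move; the robot and the scene stay as the last step left them, time stands still between calls to the robot, and variables do not carry over. Pictures are saved under pics/ and viewed, and the job is handed in when it is done.

```bash
mkdir -p pics; ls; python3 - <<'E'
from station import manip
import cv2,numpy as np
s=manip.read_state()
for k,v in s.items(): print(k,np.round(v,4))
for n in("scene","top"):
    c=manip.capture(n); cv2.imwrite(f"pics/{n}0.png",c["img"][:,:,::-1])
    np.savez(f"pics/{n}0.npz",**c)
    print(n,{k:np.round(v,4) for k,v in c.items() if k!="img"})
E
```

```text
pics
time 0.0
q [-1.3307  0.6001 -0.0025  1.6001  0.0018  0.9429 -0.0798]
qvel [-0.0002 -0.0007  0.0001  0.0016 -0.0002  0.0009 -0.001 ]
tau [ 1.30000e-03 -7.76456e+01  1.56470e+00 -2.58000e+01  1.22000e-02
  9.00000e-03  0.00000e+00]
tool_pos [0.2257 0.6885 0.2304]
ee_rot [ 5.000e-04  8.098e-01  5.867e-01 -6.000e-04]
ft_force [ 0.3447  0.0828 -0.2567]
ft_torque [-0.024   0.0002  0.0351]
finger_gap 0.0855
scene {'vertical_fov': np.float64(48.4326), 'cx': np.float64(250.7519), 'cy': np.float64(191.4633), 'rvec': array([ 1.539 ,  2.0414, -0.8045]), 'tvec': array([ 0.1524, -0.2619,  1.3828])}
top {'vertical_fov': np.float64(42.2045), 'cx': np.float64(251.2515), 'cy': np.float64(197.5302), 'rvec': array([ 2.2044, -2.1545,  0.0526]), 'tvec': array([-0.0091,  0.4697,  1.2059])}
```

View pics/scene0.png

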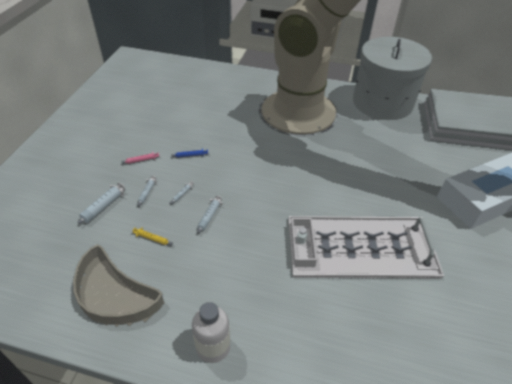

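View pics/top0.png

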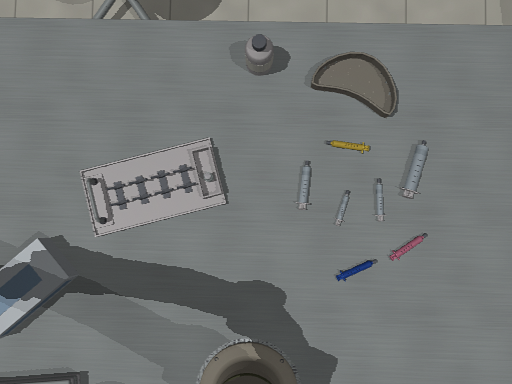

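```bash
cat > h.py <<'E'
import numpy as np,cv2
from station import manip
def K(c):
    f=192/np.tan(np.radians(float(c["vertical_fov"]))/2)
    return np.array([[f,0,float(c["cx"])],[0,f,float(c["cy"])],[0,0,1]])
def ray(c,uv):
    R=cv2.Rodrigues(np.array(c["rvec"],float))[0];t=np.array(c["tvec"],float)
    uv=np.atleast_2d(uv).astype(float)
    d=np.c_[uv,np.ones(len(uv))]@np.linalg.inv(K(c)).T@R
    return -R.T@t,d
def onplane(c,uv,z):
    o,d=ray(c,uv); return o+d*((z-o[2])/d[:,2])[:,None]
def proj(c,P):
    return cv2.projectPoints(np.atleast_2d(P).astype(float),np.array(c["rvec"],float),np.array(c["tvec"],float),K(c),None)[0][:,0]
def load(n): return dict(np.load(f"pics/{n}.npz"))
def cap(n,name):
    c=manip.capture(n); np.savez(f"pics/{name}.npz",**c); cv2.imwrite(f"pics/{name}.png",c["img"][:,:,::-1]); return c
def crop(c,x0,y0,x1,y1,k,name):
    cv2.imwrite(f"pics/{name}.png",cv2.resize(c["img"][y0:y1,x0:x1,::-1],None,fx=k,fy=k,interpolation=cv2.INTER_CUBIC))
E
python3 - <<'E'
from h import *
t=load("top0");s=load("scene0")
crop(t,290,130,440,285,4,"t_syr"); crop(t,70,130,235,240,4.8,"t_tray"); crop(s,70,140,230,250,5,"s_syr"); crop(s,280,205,450,285,4.6,"s_tray")
print(proj(t,[[0,0,0],[.2257,.6885,.2304]]),proj(s,[[0,0,0],[.2257,.6885,.2304]]))
E
```

```text
[[247.50731844 391.33118663]
 [-93.81676855 303.67593649]] [[297.80391416 110.6079508 ]
 [593.38177149 135.74483166]]
```

View pics/t_syr.png

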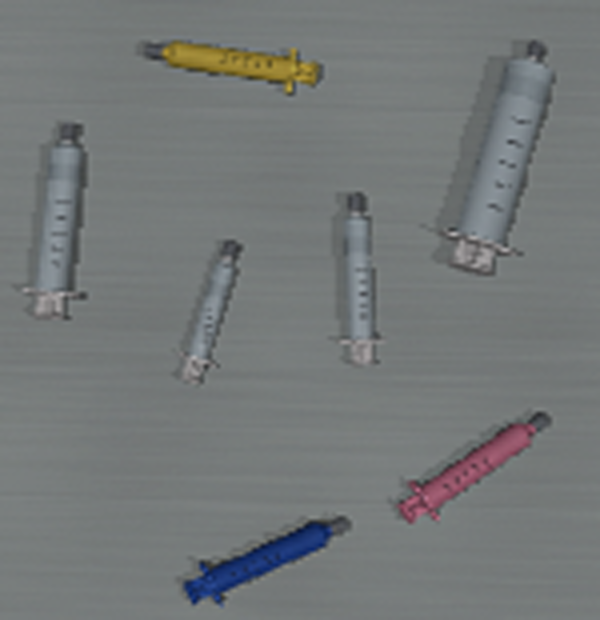

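View pics/t_tray.png

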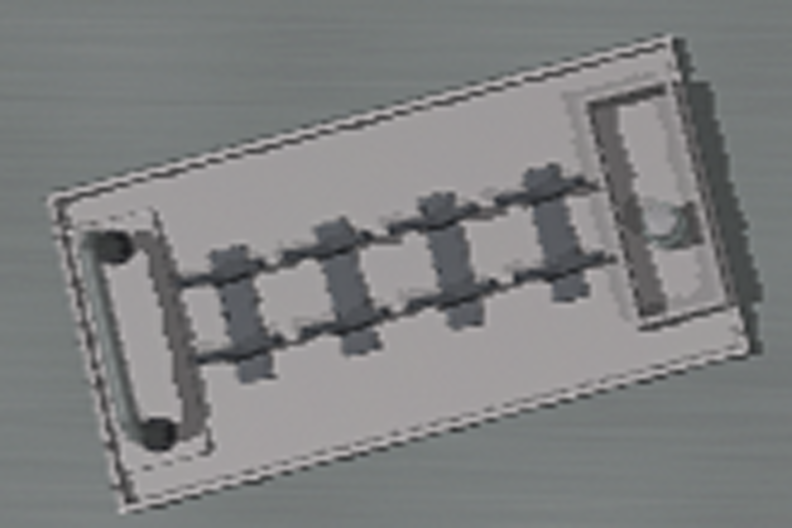

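View pics/s_syr.png

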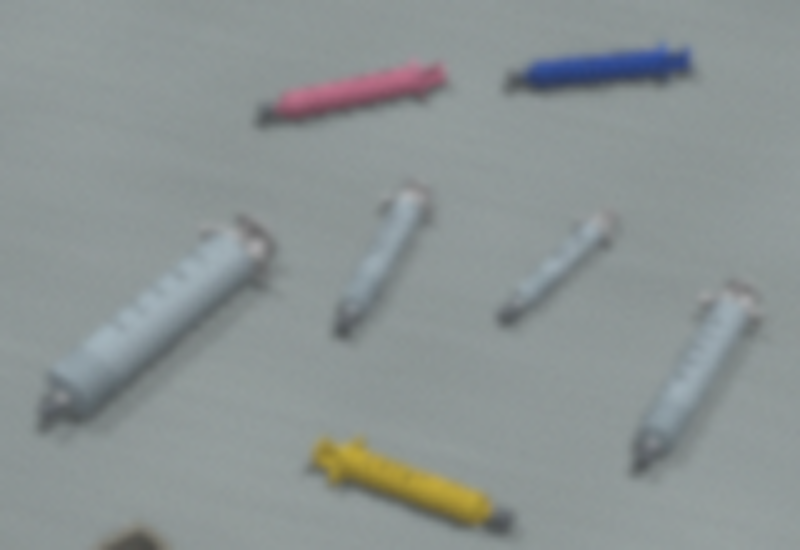

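View pics/s_tray.png

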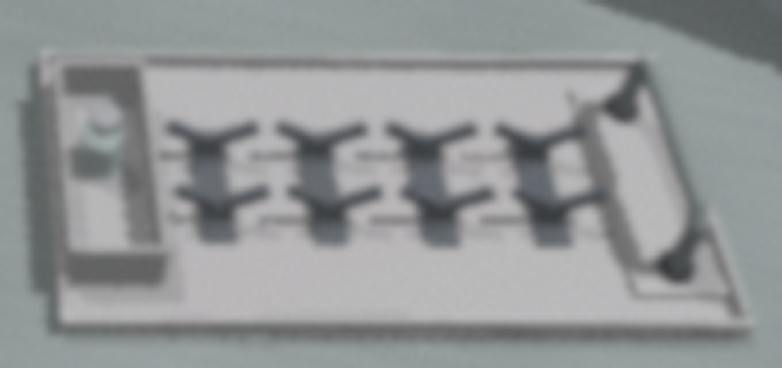

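```bash
python3 - <<'E'
from h import *
t=load("top0")["img"].astype(int)
for uv in [(305,185),(342,208),(379,198),(415,170),(325,215),(360,200),(395,170),(409,193),(302,206),(307,164)]:
    print(uv,t[uv[1],uv[0]])
for x in range(296,316): print(x,t[185,x],end=' ')
c=load("top0");img=c["img"]
# brightness minus local background
b=img[:,:,2].astype(int)
sub=img[130:285,290:440].astype(int)
m=((sub[:,:,2]>118)&(sub[:,:,2]>=sub[:,:,0])).astype(np.uint8)
print(m.sum()); cv2.imwrite("pics/m.png",cv2.resize(m*255,None,fx=4,fy=4,interpolation=0))
E
```

```text
(305, 185) [135 144 150]
(342, 208) [138 147 154]
(379, 198) [141 150 156]
(415, 170) [76 81 86]
(325, 215) [117 122 121]
(360, 200) [116 121 121]
(395, 170) [120 126 125]
(409, 193) [102 101 101]
(302, 206) [136 133 133]
(307, 164) [72 73 77]
296 [120 125 125] 297 [116 121 121] 298 [103 108 108] 299 [103 107 107] 300 [104 108 111] 301 [121 129 134] 302 [126 135 140] 303 [134 143 149] 304 [137 146 152] 305 [135 144 150] 306 [123 131 137] 307 [108 115 120] 308 [85 91 93] 309 [70 73 71] 310 [85 89 89] 311 [122 127 128] 312 [119 124 124] 313 [119 124 125] 314 [119 124 124] 315 [118 123 123] 19411
```

View pics/m.png

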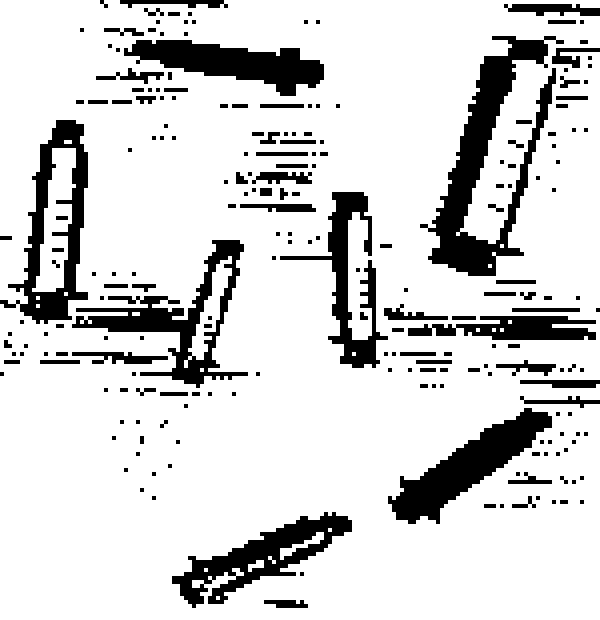

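```bash
cat > seg.py <<'E'
from h import *
# barrels by blueness relative to brightness
def barrels(c,box,thr=0.09,mx=0.25):
    x0,y0,x1,y1=box
    f=c["img"][y0:y1,x0:x1].astype(float); r=(f[:,:,2]-f[:,:,0])/f.max(2).clip(1)
    m=((r>thr)&(r<mx)).astype(np.uint8)
    m=cv2.morphologyEx(m,cv2.MORPH_CLOSE,np.ones((3,3)))
    n,l,st,ce=cv2.connectedComponentsWithStats(m)
    out=[]
    for i in range(1,n):
        if st[i,4]<40: continue
        p=np.argwhere(l==i)[:,::-1]+[x0,y0]
        out.append(p)
    return m,out
E
python3 - <<'E'
from seg import *
c=load("top0")
m,o=barrels(c,(290,130,440,285),.075)
cv2.imwrite("pics/m2.png",cv2.resize(m*255,None,fx=4,fy=4,interpolation=0))
for p in o:
    w=onplane(c,p,0.012)[:,:2]
    r=cv2.minAreaRect(w.astype(np.float32)); print(len(p),p.mean(0),np.round(r[0],4),np.round(np.array(r[1])*1000,1),round(r[2],1))
E
```

```text
573 [416.07853403 166.61256545] [ 0.5597 -0.4031] [ 31.1 125.7] 72.8
310 [304.48387097 183.2483871 ] [ 0.5126 -0.1289] [ 20.1 102.2] 84.9
212 [379.06603774 197.56132075] [ 0.4797 -0.3115] [86.1 15.9] 3.1
141 [342.87234043 205.68085106] [ 0.4582 -0.2244] [12.8 73.3] 74.1
```

View pics/m2.png

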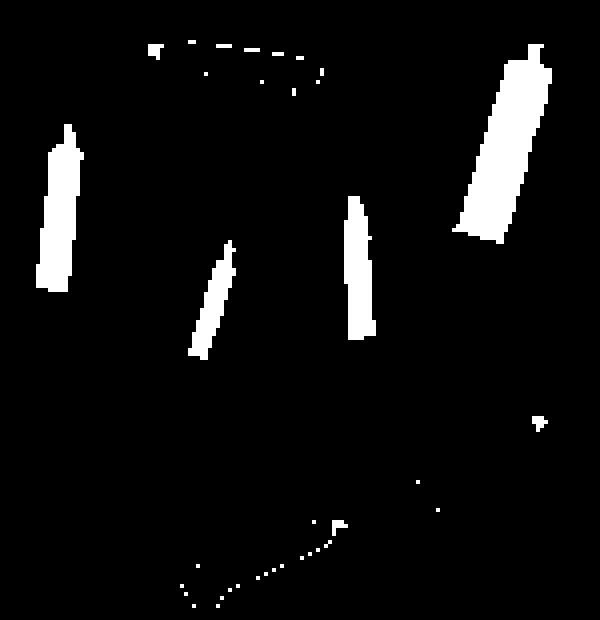

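```bash
cat > meas.py <<'E'
from seg import *
RAD={'syr5':.0065,'syr10':.008,'syr20':.0102,'syr50':.0146}; LEN={'syr5':.062,'syr10':.076,'syr20':.092,'syr50':.116}
def fit(c,p,z,flange_sign=None):
    w=onplane(c,p,z)[:,:2]
    vx,vy,x,y=cv2.fitLine(w.astype(np.float32),cv2.DIST_L2,0,0.01,0.01).ravel()
    d=np.array([vx,vy]); n=np.array([-vy,vx]); o=np.array([x,y])
    s=(w-o)@d; h=(w-o)@n
    # drop narrow tip: width profile
    bins=np.arange(s.min(),s.max()+.004,.004); k=np.digitize(s,bins); cnt=np.bincount(k,minlength=len(bins)+1)
    med=np.median(cnt[cnt>0]); good=np.where(cnt>0.7*med)[0]
    keep=(k>=good.min())&(k<=good.max())
    s2,h2=s[keep],h[keep]
    e=.0011
    w2=w[keep]; vx,vy,x,y=cv2.fitLine(w2.astype(np.float32),cv2.DIST_L2,0,0.01,0.01).ravel()
    d=np.array([vx,vy]);o=np.array([x,y]); s2=(w2-o)@d;h2=(w2-o)@np.array([-vy,vx])
    lo,hi=np.percentile(s2,[1,99]); return o+d*(lo+hi)/2,d,hi-lo,np.percentile(h2,97)-np.percentile(h2,3)
E
python3 - <<'E'
from meas import *
for n,box in(("top0",(290,130,440,285)),("scene0",(70,140,230,250))):
    c=load(n); m,o=barrels(c,box,.075)
    o=sorted([p for p in o if len(p)>80],key=len)[-4:]
    for p,k in zip(o,RAD):
        ce,d,L,W=fit(c,p,RAD[k]); print(n,k,p.mean(0).round(1),np.round(ce,4),"ax deg",np.degrees(np.arctan2(d[1],d[0])).round(1),"L,W",np.round([L*1e3,W*1e3],1),"range",np.hypot(*ce).round(3))
E
```

```text
top0 syr5 [342.9 205.7] [ 0.4517 -0.2232] ax deg -16.7 L,W [58.9 12. ] range 0.504
top0 syr10 [379.1 197.6] [ 0.4763 -0.3125] ax deg 3.2 L,W [78.7 14.4] range 0.57
top0 syr20 [304.5 183.2] [ 0.5055 -0.1283] ax deg -5.0 L,W [86.2 18.9] range 0.522
top0 syr50 [416.1 166.6] [ 0.5532 -0.4002] ax deg -16.4 L,W [109.4  27.9] range 0.683
scene0 syr5 [180.  193.6] [ 0.4529 -0.221 ] ax deg -16.1 L,W [59.3 15.8] range 0.504
scene0 syr10 [145.2 192. ] [ 0.4748 -0.3106] ax deg 3.2 L,W [74.  19.3] range 0.567
scene0 syr20 [207.5 215.8] [ 0.5083 -0.126 ] ax deg -4.9 L,W [97.  23.1] range 0.524
scene0 syr50 [ 98.8 204.8] [ 0.5546 -0.3983] ax deg -16.0 L,W [113.   39.3] range 0.683
```

```bash
python3 - <<'E'
from h import *
c=load("top0"); crop(c,105,160,200,212,8,"t_cr"); s=load("scene0"); crop(s,310,225,415,262,7.6,"s_cr")
im=c["img"].astype(int)
for uv in [(120,195),(142,188),(164,182),(187,180),(130,192),(100,190),(152,165)]: print(uv,im[uv[1],uv[0]])
E
```

```text
(120, 195) [90 94 99]
(142, 188) [90 93 98]
(164, 182) [89 93 97]
(187, 180) [89 92 97]
(130, 192) [161 157 158]
(100, 190) [162 159 160]
(152, 165) [159 156 156]
```

View pics/t_cr.png

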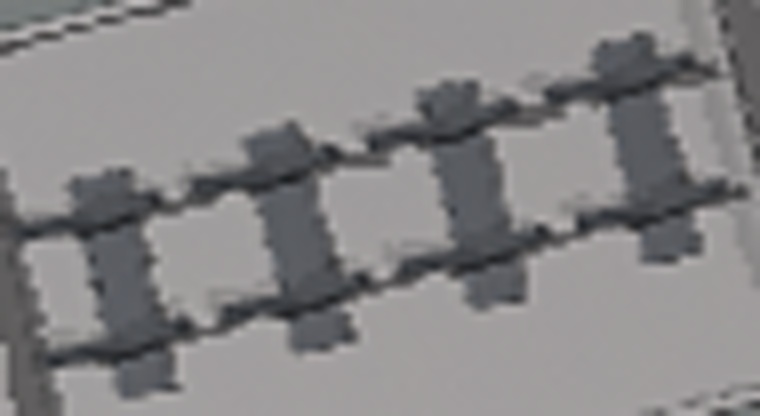

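View pics/s_cr.png

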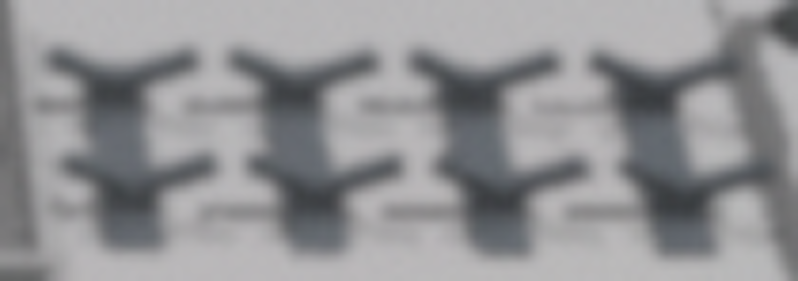

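```bash
python3 - <<'E'
from h import *
c=load("top0"); x0,y0,x1,y1=103,160,198,214
f=c["img"][y0:y1,x0:x1].astype(int)
m=((f.max(2)>75)&(f.max(2)<112)&(f[:,:,2]-f[:,:,0]>=6)).astype(np.uint8)
m=cv2.morphologyEx(m,cv2.MORPH_OPEN,np.ones((3,3)))
n,l,st,ce=cv2.connectedComponentsWithStats(m); 
cv2.imwrite("pics/mc.png",cv2.resize(m*255,None,fx=8,fy=8,interpolation=0))
print(st)
P=np.argwhere(m)[:,::-1]+[x0,y0]
Z=.009
w=onplane(c,P,Z)[:,:2]
_,lab,cen=cv2.kmeans(w.astype(np.float32),4,None,(3,100,1e-6),10,cv2.KMEANS_PP_CENTERS)
res=[]
for i in range(4):
    q=w[lab.ravel()==i]
    r=cv2.minAreaRect(q.astype(np.float32)); vx,vy,x,y=cv2.fitLine(q.astype(np.float32),2,0,.01,.01).ravel()
    res.append((r[0],np.array(r[1])*1e3,r[2],np.degrees(np.arctan2(vy,vx)),cen[i]))
res.sort(key=lambda a:-a[0][1])
for a in res: print(np.round(a[0],4),a[1].round(1),round(a[2],1),"line",a[3].round(1),a[4].round(4))
C=np.array([a[0] for a in res]); print(np.linalg.norm(np.diff(C,axis=0),axis=1), np.degrees(np.arctan2(*(C[0]-C[3])[::-1])))
E
```

```text
[[   0    0   95   54 4590]
 [  77    5    7    5   31]
 [  56   11    5    5   25]
 [  79   13    8   13   77]
 [  33   17    7    5   29]
 [  57   18    8   14   84]
 [  12   22    6    5   27]
 [  35   23    9   14   89]
 [  83   27    5    5   23]
 [  14   29    7   14   80]
 [  61   33    5    5   22]
 [  39   39    6    5   26]
 [  17   44    6    5   27]]
[0.4687 0.3273] [67.8 14.8] 14.8 line 14.7 [0.4684 0.327 ]
[0.484 0.274] [67.9 15.6] 16.1 line 16.6 [0.4843 0.2738]
[0.4993 0.2202] [67.9 15.6] 16.0 line 15.2 [0.4992 0.2201]
[0.5147 0.1664] [67.8 15.8] 14.8 line 15.5 [0.5144 0.1664]
[0.0554579  0.05592179 0.05596418] 105.96890218962702
```

View pics/mc.png

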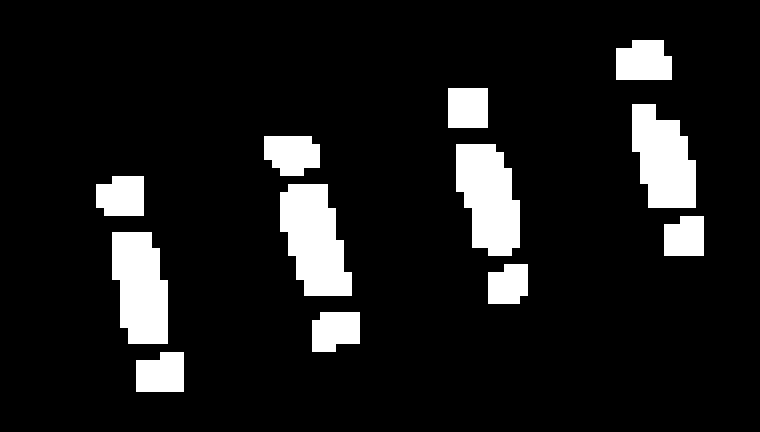

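```bash
cat > go.py <<'E'
import sys
from h import *
from scipy.spatial.transform import Rotation as Ro
def go(x,y,z,yaw):
    """total shift (tool axes, units of full scale) and turn to reach TCP x,y,z pointing down with jaw dir at yaw deg"""
    s=manip.read_state(); q=np.array(s["ee_rot"]); R=Ro.from_quat(q[[1,2,3,0]]); p=np.array(s["tool_pos"])
    d=np.array([x,y,z])-p
    a=np.radians(yaw); T=Ro.from_matrix(np.array([[np.cos(a),np.sin(a),0],[np.sin(a),-np.cos(a),0],[0,0,-1]]))
    rv=(R.inv()*T).as_rotvec()
    print("t %.2f pos %s yaw %.1f gap %.4f F %s"%(s["time"],p.round(4),np.degrees(np.arctan2(*R.as_matrix()[1::-1,0])),s["finger_gap"],np.round(s["ft_force"],1)))
    print("shift",(R.inv().apply(d)/.04).round(3),"(final-tool axes",(T.inv().apply(d)/.04).round(3),") turn",(rv/.08).round(3),"q7 %.2f"%s["q"][6],"q1 %.2f"%s["q"][0])
if __name__=="__main__": go(*map(float,sys.argv[1:5]))
E
python3 go.py .507 -.1275 .12 85
python3 - <<'E'
from h import *
C=np.array([[.5147,.1664],[.4993,.2202],[.484,.274],[.4687,.3273]]); a=np.radians(15.97); d=np.array([np.cos(a),np.sin(a)])
for n in("scene0","top0"):
    c=load(n); im=c["img"][:,:,::-1].copy(); im=cv2.resize(im,None,fx=4,fy=4,interpolation=cv2.INTER_CUBIC)
    for q in C:
        for o in(-.02,.02):
            for h in (.022,):
                u=proj(c,np.r_[q+o*d,h])[0]; cv2.circle(im,tuple(int(v) for v in (u+.5)*4),3,(0,0,255),-1)
    w=C[0]+ .055*(C[0]-C[3])/np.linalg.norm(C[0]-C[3])
    u=proj(c,np.r_[w,.006])[0]; cv2.circle(im,tuple(int(v) for v in (u+.5)*4),4,(0,255,0),-1)
    b=(280,205,450,285) if n=="scene0" else (70,130,235,240)
    cv2.imwrite(f"pics/chk_{n}.png",im[b[1]*4:b[3]*4,b[0]*4:b[2]*4])
E
```

```text
t 0.10 pos [0.2257 0.6885 0.2305] yaw 71.9 gap 0.0855 F [ 0.5 -0.3  0.3]
shift [-17.192  13.035   2.789] (final-tool axes [-19.71    8.783   2.763] ) turn [-0.     0.018 -2.868] q7 -0.08 q1 -1.33
```

View pics/chk_scene0.png

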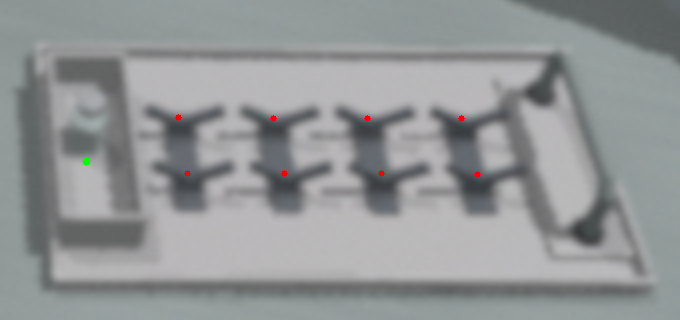

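View pics/chk_top0.png

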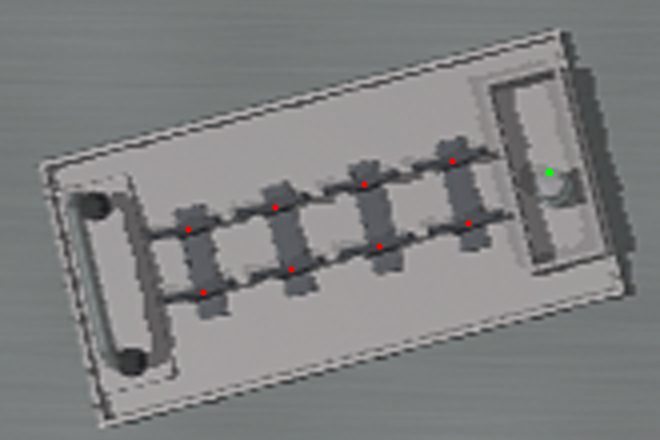

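```bash
python3 -m jog '[[-0.75,0.55,0.1,0,0,0,-1],[-0.75,0.55,0.1,0,0,0,-1],[-0.75,0.55,0.1,0,0,0,-1],[-0.75,0.55,0.1,0,0,0,-1],[-0.75,0.55,0.1,0,0,0,-1],[-0.75,0.55,0.1,0,0,0,-1],[-0.75,0.55,0.1,0,0,0,-1],[-0.75,0.55,0.1,0,0,0,-1],[-0.75,0.55,0.1,0,0,0,-1],[-0.75,0.55,0.1,0,0,0,-1]]'; python3 go.py .507 -.1275 .12 85
```

```text
time: 0.93
tool_pos: [0.3395, 0.3277, 0.1846]
ee_rot: [-0.001, 0.806, 0.592, -0.002]
ft_force: [0.9, -0.4, -0.2]
finger_gap: 0.0853
t 0.93 pos [0.3395 0.3277 0.1846] yaw 72.6 gap 0.0853 F [ 0.9 -0.4 -0.2]
shift [-9.61   7.4    1.596] (final-tool axes [-10.972   5.163   1.615] ) turn [-0.052  0.009 -2.698] q7 0.37 q1 -0.87
```

```bash
python3 -m jog '[[-0.74,0.46,0.11,0,0,-0.2,-1],[-0.74,0.46,0.11,0,0,-0.2,-1],[-0.74,0.46,0.11,0,0,-0.2,-1],[-0.74,0.46,0.11,0,0,-0.2,-1],[-0.74,0.46,0.11,0,0,-0.2,-1],[-0.74,0.46,0.11,0,0,-0.2,-1],[-0.74,0.46,0.11,0,0,-0.2,-1],[-0.74,0.46,0.11,0,0,-0.2,-1],[-0.74,0.46,0.11,0,0,-0.2,-1],[-0.74,0.46,0.11,0,0,-0.2,-1],[-0.74,0.46,0.11,0,0,-0.2,-1],[-0.74,0.46,0.11,0,0,-0.2,-1],[-0.74,0.46,0.11,0,0,-0.2,-1],[-0.3,0.2,0.05,0,0,-0.1,-1]]'; python3 go.py .507 -.1275 .06 85
```

```text
time: 2.1
tool_pos: [0.5054, -0.1377, 0.1207]
ee_rot: [-0.001, 0.735, 0.678, -0.003]
ft_force: [-0.6, 0.5, -0.3]
finger_gap: 0.0854
t 2.10 pos [ 0.5054 -0.1377  0.1207] yaw 85.4 gap 0.0854 F [-0.6  0.5 -0.3]
shift [0.261 0.028 1.518] (final-tool axes [0.258 0.017 1.518] ) turn [-0.07   0.024  0.095] q7 1.50 q1 0.25
```

```bash
python3 -m jog '[[0.26,0.02,0.5,-0.07,0.02,0.1,-0.3],[0,0,0.5,0,0,0,-0.3],[0,0,0.5,0,0,0,-0.3],[0,0,0,0,0,0,-0.3],[0,0,0,0,0,0,-0.3]]'; python3 go.py .507 -.1275 .004 85; python3 - <<'E'
from h import *
t=cap("top","top1"); s=cap("scene","scene1"); crop(t,270,130,350,230,6,"t1");crop(s,160,140,280,250,5,"s1")
E
```

```text
time: 2.52
tool_pos: [0.5094, -0.1352, 0.0577]
ee_rot: [0.002, 0.741, 0.671, 0.0]
ft_force: [-0.2, -0.1, 0.8]
finger_gap: 0.0554
t 2.52 pos [ 0.5094 -0.1352  0.0577] yaw 84.3 gap 0.0554 F [-0.2 -0.1  0.8]
shift [ 0.19  -0.081  1.343] (final-tool axes [ 0.188 -0.076  1.344] ) turn [ 0.032  0.027 -0.147] q7 1.45 q1 0.21
```

View pics/s1.png

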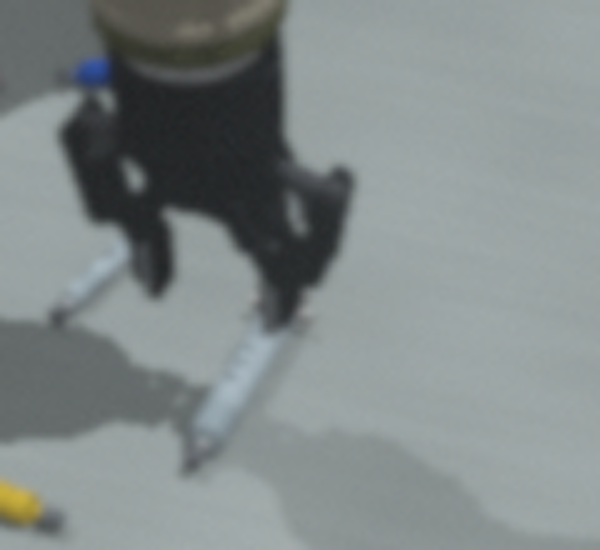

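View pics/t1.png

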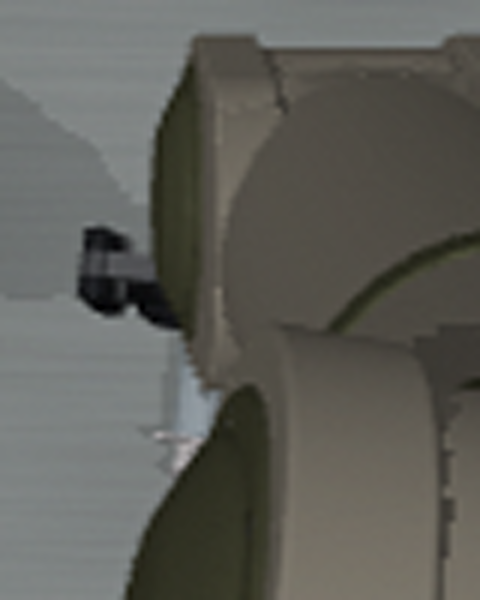

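```bash
python3 -m jog '[[0.19,-0.08,0.3,0.03,0.03,-0.14,-0.3],[0,0,0.4,0,0,0,-0.3],[0,0,0.4,0,0,0,-0.3],[0,0,0.2,0,0,0,-0.3],[0,0,0,0,0,0,-0.3]]'; python3 go.py .507 -.1275 .004 85
```

```text
time: 3.03
tool_pos: [0.5113, -0.1269, 0.0113]
ee_rot: [0.004, 0.737, 0.676, 0.004]
ft_force: [0.1, 0.8, 0.1]
finger_gap: 0.0554
t 3.03 pos [ 0.5113 -0.1269  0.0113] yaw 85.1 gap 0.0554 F [0.1 0.8 0.1]
shift [-0.024 -0.107  0.182] (final-tool axes [-0.024 -0.105  0.183] ) turn [0.146 0.002 0.014] q7 1.44 q1 0.18
```

```bash
python3 -m jog '[[-0.02,-0.1,0.15,0.14,0,0,-0.3],[0,0,0,0,0,0,-0.3]]'; python3 go.py .507 -.1275 .004 85
```

```text
time: 3.2
tool_pos: [0.5076, -0.1274, 0.0065]
ee_rot: [0.0, 0.737, 0.676, 0.0]
ft_force: [-0.6, -0.3, -1.0]
finger_gap: 0.0556
t 3.20 pos [ 0.5076 -0.1274  0.0065] yaw 85.1 gap 0.0556 F [-0.6 -0.3 -1. ]
shift [-0.005 -0.016  0.061] (final-tool axes [-0.005 -0.016  0.061] ) turn [0.013 0.005 0.019] q7 1.44 q1 0.18
```

```bash
python3 -m jog '[[0,0,0.06,0,0,0,-0.3],[0,0,0,0,0,0,1],[0,0,0,0,0,0,1],[0,0,0,0,0,0,1],[0,0,0,0,0,0,1],[0,0,0,0,0,0,1],[0,0,0,0,0,0,1]]'; python3 go.py .507 -.1275 .004 85
```

```text
time: 3.78
tool_pos: [0.5087, -0.128, 0.0064]
ee_rot: [0.002, 0.737, 0.676, 0.001]
ft_force: [0.4, -0.3, -0.3]
finger_gap: 0.0179
t 3.78 pos [ 0.5087 -0.128   0.0064] yaw 85.0 gap 0.0179 F [ 0.4 -0.3 -0.3]
shift [ 0.009 -0.044  0.061] (final-tool axes [ 0.009 -0.044  0.061] ) turn [0.054 0.009 0.008] q7 1.44 q1 0.18
```

```bash
python3 -m jog '[[0,0,0,0,0,0,1],[0,0,0,0,0,0,1]]'; python3 go.py .507 -.1275 .004 85; python3 - <<'E'
from h import *
s=cap("scene","scene2"); crop(s,160,140,280,250,5,"s2")
E
```

```text
time: 3.95
tool_pos: [0.5088, -0.128, 0.0065]
ee_rot: [0.002, 0.737, 0.676, 0.001]
ft_force: [0.3, 0.2, -0.1]
finger_gap: 0.0181
t 3.95 pos [ 0.5088 -0.128   0.0065] yaw 85.0 gap 0.0181 F [ 0.3  0.2 -0.1]
shift [ 0.009 -0.045  0.062] (final-tool axes [ 0.009 -0.045  0.062] ) turn [0.055 0.009 0.007] q7 1.44 q1 0.18
```

View pics/s2.png

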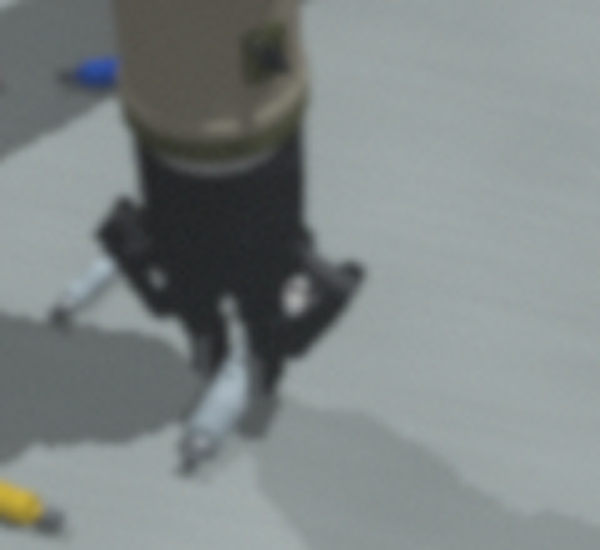

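```bash
python3 -m jog '[[0,0,-0.3,0,0,0,1],[0,0,-0.6,0,0,0,1],[0,0,-0.7,0,0,0,1],[0,0,-0.5,0,0,0,1],[0,0,-0.3,0,0,0,1]]'; python3 go.py .4854 .2744 .10 106; python3 - <<'E'
from h import *
s=cap("scene","scene3"); crop(s,140,80,280,250,4,"s3")
E
```

```text
time: 4.42
tool_pos: [0.5061, -0.1271, 0.1023]
ee_rot: [-0.001, 0.737, 0.676, -0.001]
ft_force: [0.3, 0.0, -1.7]
finger_gap: 0.0181
t 4.42 pos [ 0.5061 -0.1271  0.1023] yaw 85.1 gap 0.0181 F [ 0.3  0.  -1.7]
shift [ 9.957 -1.375  0.061] (final-tool axes [9.792 2.268 0.057] ) turn [-0.05  -0.008 -4.561] q7 1.47 q1 0.22
```

View pics/s3.png

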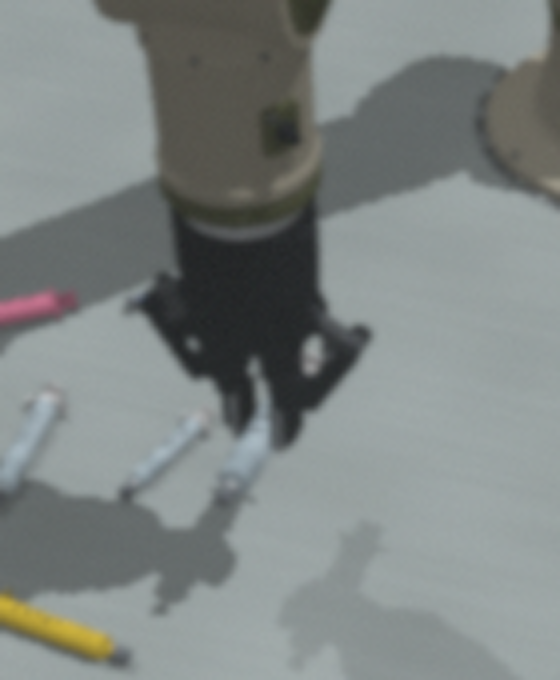

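```bash
python3 -m jog '[[0.4,0,0,0,0,-0.2,1],[0.7,0.03,0,0,0,-0.33,1],[0.75,0.03,0,0,0,-0.35,1],[0.75,0.03,0,0,0,-0.35,1],[0.75,0.03,0,0,0,-0.35,1],[0.75,0.03,0,0,0,-0.35,1],[0.75,0.03,0,0,0,-0.35,1],[0.75,0.03,0,0,0,-0.35,1],[0.75,0.03,0,0,0,-0.35,1],[0.75,0.03,0,0,0,-0.35,1],[0.75,0.03,0,0,0,-0.35,1],[0.75,0.03,0,0,0,-0.35,1],[0.7,0.03,0,0,0,-0.33,1],[0.4,0,0,0,0,-0.2,1],[0,0,0,0,0,0,1]]'; python3 go.py .4854 .2744 .10 106
```

```text
time: 5.72
tool_pos: [0.4872, 0.2739, 0.0985]
ee_rot: [0.001, 0.598, 0.802, -0.001]
ft_force: [-0.6, 0.2, 0.1]
finger_gap: 0.0177
t 5.72 pos [0.4872 0.2739 0.0985] yaw 106.6 gap 0.0177 F [-0.6  0.2  0.1]
shift [ 0.025 -0.041 -0.036] (final-tool axes [ 0.025 -0.041 -0.036] ) turn [-0.009  0.023  0.125] q7 1.08 q1 -0.52
```

```bash
python3 -m jog '[[0.02,-0.04,0.4,0,0.02,0.12,1],[0,0,0.4,0,0,0,1],[0,0,0.2,0,0,0,1],[0,0,0,0,0,0,1]]'; python3 go.py .4854 .2744 .0301 106;  python3 - <<'E'
from h import *
s=cap("scene","scene4"); crop(s,280,120,450,290,4,"s4"); s=cap("top","top4"); crop(s,70,130,270,260,4,"t4")
E
```

```text
time: 6.05
tool_pos: [0.4851, 0.2742, 0.0564]
ee_rot: [0.0, 0.601, 0.799, -0.0]
ft_force: [0.1, -0.6, 0.1]
finger_gap: 0.018
t 6.05 pos [0.4851 0.2742 0.0564] yaw 106.1 gap 0.0180 F [ 0.1 -0.6  0.1]
shift [0.002 0.008 0.658] (final-tool axes [0.002 0.007 0.658] ) turn [-0.005  0.007  0.021] q7 1.06 q1 -0.54
```

View pics/s4.png

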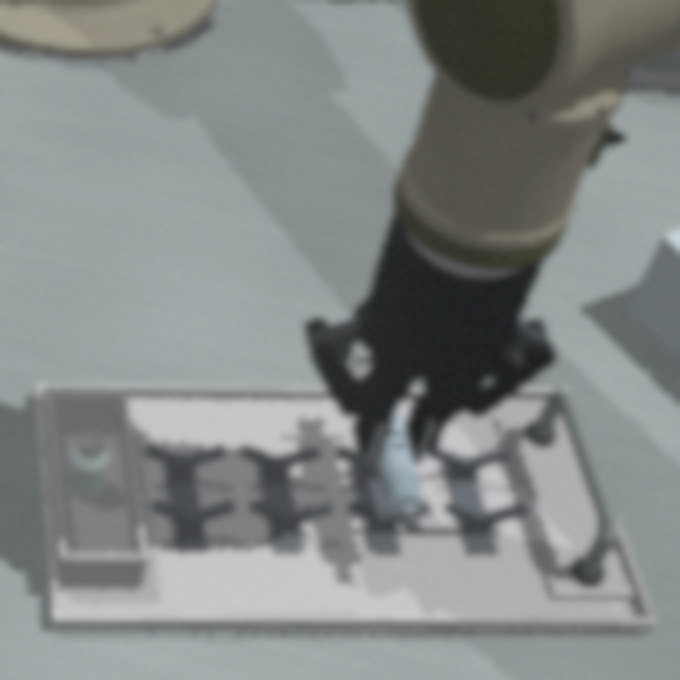

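View pics/t4.png

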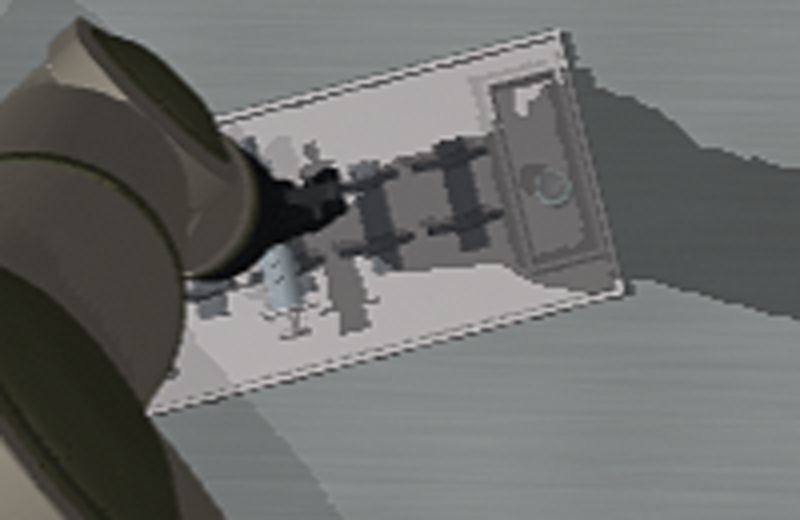

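```bash
python3 - <<'E'
from h import *
c=load("top4"); p=onplane(c,[[143.3,207.3]],.060)[0,:2]; a=np.radians(16); d=np.array([np.cos(a),np.sin(a)])
print(p,(p-[.484,.274])@d,(p-[.484,.274])@[-d[1],d[0]])
E
python3 -m jog '[[0,0,0.25,0,0,0.02,1],[0,0,0.25,0,0,0,1],[0,0,0.06,0,0,0,1],[0,0,0,0,0,0,1]]'; python3 go.py .4854 .2744 .0301 106
```

```text
[0.43795917 0.25619219] -0.04916578189722038 -0.004427393681236374
time: 6.48
tool_pos: [0.4875, 0.2733, 0.035]
ee_rot: [0.001, 0.603, 0.798, 0.002]
ft_force: [-0.6, -0.0, -0.1]
finger_gap: 0.0181
t 6.48 pos [0.4875 0.2733 0.035 ] yaw 105.8 gap 0.0181 F [-0.6 -0.  -0.1]
shift [ 0.04  -0.044  0.121] (final-tool axes [ 0.04  -0.043  0.121] ) turn [ 0.048 -0.001 -0.041] q7 1.05 q1 -0.55
```

```bash
python3 -m jog '[[0.04,0.02,0.12,0.05,0,-0.04,1],[0,0,0,0,0,0,1]]'; python3 go.py .4874 .2748 .0301 106
```

```text
time: 6.65
tool_pos: [0.4879, 0.2755, 0.0302]
ee_rot: [-0.0, 0.602, 0.799, 0.0]
ft_force: [-0.3, 0.8, 1.1]
finger_gap: 0.0182
t 6.65 pos [0.4879 0.2755 0.0302] yaw 106.0 gap 0.0182 F [-0.3  0.8  1.1]
shift [-0.014 -0.017  0.003] (final-tool axes [-0.014 -0.017  0.003] ) turn [-0.002 -0.006  0.002] q7 1.05 q1 -0.55
```

```bash
python3 -m jog '[[0,0,0.02,0,0,0,0.5],[0,0,0,0,0,0,0.4],[0,0,0,0,0,0,0.2],[0,0,0,0,0,0,0.2],[0,0,0,0,0,0,0.2]]'; python3 go.py .4874 .2748 .0301 106; python3 -m jog '[[0,0,-0.2,0,0,0,0.2],[0,0,-0.6,0,0,0,0.2],[0,0,-0.8,0,0,0,0.2],[0,0,-0.8,0,0,0,0.2],[-0.7,0,-0.4,0,0,0,-0.3],[-0.75,0,0,0,0,0,-0.3],[-0.75,0,0,0,0,0,-0.3],[-0.75,0,0,0,0,0,-0.3]]';  python3 - <<'E'
from h import *
s=cap("scene","scene5"); crop(s,280,180,450,290,4.5,"s5"); s=cap("top","top5"); crop(s,70,130,270,260,4,"t5")
E
```

```text
time: 7.07
tool_pos: [0.4883, 0.2761, 0.0292]
ee_rot: [-0.0, 0.601, 0.799, 0.0]
ft_force: [-0.4, -0.5, -0.6]
finger_gap: 0.034
t 7.07 pos [0.4883 0.2761 0.0292] yaw 106.0 gap 0.0340 F [-0.4 -0.5 -0.6]
shift [-0.025 -0.032 -0.023] (final-tool axes [-0.025 -0.032 -0.023] ) turn [ 0.003 -0.011  0.01 ] q7 1.05 q1 -0.55
time: 7.73
tool_pos: [0.5205, 0.1675, 0.1505]
ee_rot: [-0.0, 0.596, 0.803, 0.002]
ft_force: [1.4, -0.2, 0.2]
finger_gap: 0.0558
```

View pics/s5.png

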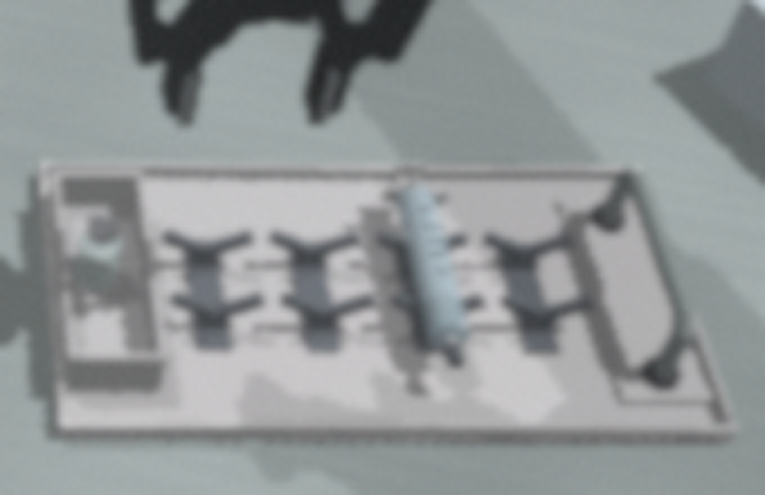

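View pics/t5.png

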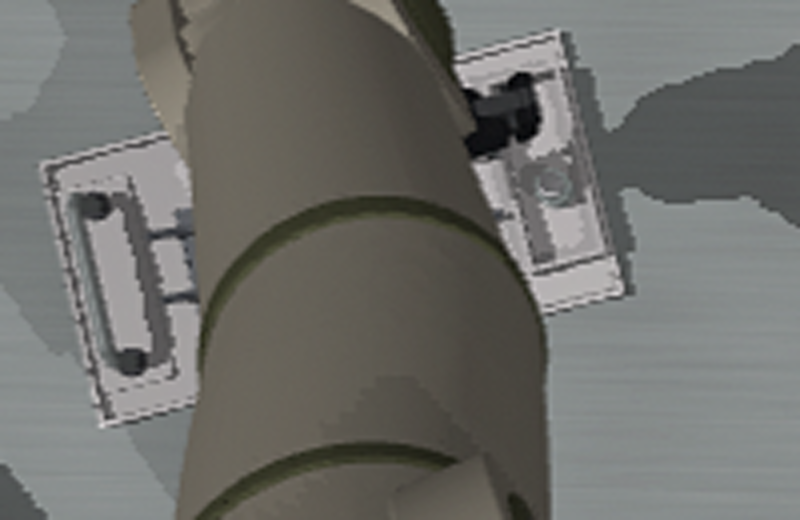

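```bash
python3 go.py .452 -.2225 .12 73.5
```

```text
t 7.83 pos [0.5214 0.1626 0.15  ] yaw 106.4 gap 0.0554 F [-0.6  0.5 -0.2]
shift [-8.748 -4.379  0.737] (final-tool axes [-9.723  1.071  0.749] ) turn [ 0.018 -0.012  7.172] q7 1.29 q1 -0.28
```

```bash
python3 -m jog '[[-0.3,-0.15,0.05,0,0,0.3,-0.3],[-0.65,-0.31,0.05,0,0,0.53,-0.3],[-0.66,-0.29,0.05,0,0,0.53,-0.3],[-0.68,-0.26,0.05,0,0,0.53,-0.3],[-0.69,-0.23,0.05,0,0,0.53,-0.3],[-0.7,-0.2,0.05,0,0,0.53,-0.3],[-0.71,-0.16,0.05,0,0,0.53,-0.3],[-0.72,-0.13,0.05,0,0,0.53,-0.3],[-0.72,-0.09,0.05,0,0,0.53,-0.3],[-0.72,-0.06,0.05,0,0,0.53,-0.3],[-0.72,-0.02,0.05,0,0,0.53,-0.3],[-0.72,0.01,0.05,0,0,0.53,-0.3],[-0.72,0.04,0.05,0,0,0.53,-0.3],[-0.5,0.06,0.05,0,0,0.4,-0.3],[0,0,0,0,0,0,-0.3]]'; python3 go.py .452 -.2225 .05 73.5
```

```text
time: 9.08
tool_pos: [0.4476, -0.2238, 0.1234]
ee_rot: [-0.0, 0.807, 0.59, 0.004]
ft_force: [-0.2, -0.5, -1.0]
finger_gap: 0.0552
t 9.08 pos [ 0.4476 -0.2238  0.1234] yaw 72.4 gap 0.0552 F [-0.2 -0.5 -1. ]
shift [0.051 0.086 1.836] (final-tool axes [0.062 0.096 1.835] ) turn [ 0.055 -0.085 -0.243] q7 1.55 q1 0.41
```

```bash
python3 -m jog '[[0.06,0.09,0.4,0.05,-0.08,-0.24,-0.3],[0,0,0.6,0,0,0,-0.3],[0,0,0.6,0,0,0,-0.3],[0,0,0.6,0,0,0,-0.3],[0,0,0.3,0,0,0,-0.3],[0,0,0,0,0,0,-0.3]]'; python3 go.py .452 -.2225 .004 73.5
```

```text
time: 9.58
tool_pos: [0.4539, -0.2211, 0.0228]
ee_rot: [0.002, 0.802, 0.598, 0.002]
ft_force: [-0.4, 0.4, -0.3]
finger_gap: 0.0554
t 9.58 pos [ 0.4539 -0.2211  0.0228] yaw 73.4 gap 0.0554 F [-0.4  0.4 -0.3]
shift [-0.048 -0.038  0.471] (final-tool axes [-0.047 -0.036  0.471] ) turn [ 0.081 -0.015 -0.016] q7 1.52 q1 0.36
```

```bash
python3 -m jog '[[-0.05,-0.06,0.3,0.08,0,0,-0.3],[0,0,0.15,0,0,0,-0.3],[0,0,0,0,0,0,-0.3]]'; python3 go.py .452 -.2225 .0035 73.5
```

```text
time: 9.83
tool_pos: [0.4516, -0.2199, 0.0053]
ee_rot: [-0.001, 0.801, 0.599, 0.001]
ft_force: [0.2, -1.0, 0.3]
finger_gap: 0.0554
t 9.83 pos [ 0.4516 -0.2199  0.0053] yaw 73.6 gap 0.0554 F [ 0.2 -1.   0.3]
shift [-0.06   0.027  0.044] (final-tool axes [-0.06   0.027  0.044] ) turn [-0.01  -0.028  0.019] q7 1.52 q1 0.36
```

```bash
python3 -m jog '[[-0.06,0.03,0.05,0,-0.03,0.02,-0.3],[0,0,0,0,0,0,0],[0,0,0,0,0,0,0.5],[0,0,0,0,0,0,1],[0,0,0,0,0,0,1],[0,0,0,0,0,0,1],[0,0,0,0,0,0,1],[0,0,0,0,0,0,1]]'; python3 go.py .452 -.2225 .0035 73.5
```

```text
time: 10.5
tool_pos: [0.4541, -0.2226, 0.0073]
ee_rot: [0.002, 0.801, 0.598, 0.001]
ft_force: [-0.5, 0.1, -0.1]
finger_gap: 0.0094
t 10.50 pos [ 0.4541 -0.2226  0.0073] yaw 73.5 gap 0.0094 F [-0.5  0.1 -0.1]
shift [-0.011 -0.051  0.094] (final-tool axes [-0.011 -0.05   0.094] ) turn [0.058 0.005 0.001] q7 1.52 q1 0.36
```

```bash
python3 -m jog '[[0,0,0,0,0,0,0.4],[0,0,0,0,0,0,0.2],[-0.01,-0.05,0.08,0.05,0,0,0.2],[0,0,0.02,0,0,0,0.2]]'; python3 go.py .452 -.2225 .0025 73.5
```

```text
time: 10.83
tool_pos: [0.452, -0.2226, 0.0032]
ee_rot: [0.001, 0.801, 0.598, 0.0]
ft_force: [-0.1, 0.2, -0.2]
finger_gap: 0.0341
t 10.83 pos [ 0.452  -0.2226  0.0032] yaw 73.5 gap 0.0341 F [-0.1  0.2 -0.2]
shift [ 0.003 -0.002  0.018] (final-tool axes [ 0.003 -0.002  0.018] ) turn [ 0.011  0.006 -0.   ] q7 1.52 q1 0.36
```

```bash
python3 -m jog '[[0,0,0.04,0.01,0,0,0.4],[0,0,0.02,0,0,0,1],[0,0,0.02,0,0,0,1]]'; python3 go.py .452 -.2225 .0025 73.5;  python3 -m jog '[[0,0,0.01,0,0,0,1],[0,0,0,0,0,0,1],[0,0,0,0,0,0,1]]'; python3 go.py .452 -.2225 .0025 73.5
```

```text
time: 11.08
tool_pos: [0.452, -0.2226, 0.0004]
ee_rot: [0.0, 0.801, 0.598, -0.0]
ft_force: [-4.7, 1.1, 42.7]
finger_gap: 0.0106
t 11.08 pos [ 4.520e-01 -2.226e-01  4.000e-04] yaw 73.5 gap 0.0106 F [-4.7  1.1 42.7]
shift [ 0.003 -0.001 -0.053] (final-tool axes [ 0.003 -0.001 -0.053] ) turn [ 0.003  0.008 -0.   ] q7 1.52 q1 0.36
time: 11.33
tool_pos: [0.4521, -0.2226, 0.0009]
ee_rot: [0.001, 0.801, 0.598, 0.0]
ft_force: [-0.1, -0.0, 0.4]
finger_gap: 0.01
t 11.33 pos [ 0.4521 -0.2226  0.0009] yaw 73.5 gap 0.0100 F [-0.1 -0.   0.4]
shift [ 0.002 -0.003 -0.041] (final-tool axes [ 0.002 -0.003 -0.041] ) turn [0.015 0.01  0.001] q7 1.52 q1 0.36
```

```bash
python3 -m jog '[[0,0,-0.3,0,0,0,1],[0,0,-0.6,0,0,0,1],[0,0,-0.7,0,0,0,1],[0,0,-0.5,0,0,0,1],[0,0,-0.3,0,0,0,1]]'; python3 go.py .5165 .1669 .10 106; python3 - <<'E'
from h import *
s=cap("scene","scene6"); crop(s,100,80,260,250,4,"s6")
s=cap("top","top6"); crop(s,270,130,440,290,4,"t6")
E
```

```text
time: 11.75
tool_pos: [0.4501, -0.2214, 0.0961]
ee_rot: [-0.003, 0.801, 0.599, -0.002]
ft_force: [-0.2, -0.3, -0.6]
finger_gap: 0.0103
t 11.75 pos [ 0.4501 -0.2214  0.0961] yaw 73.6 gap 0.0103 F [-0.2 -0.3 -0.6]
shift [ 9.78  -1.158 -0.09 ] (final-tool axes [ 8.874  4.271 -0.099] ) turn [-0.095 -0.027 -7.079] q7 1.54 q1 0.39
```

View pics/s6.png

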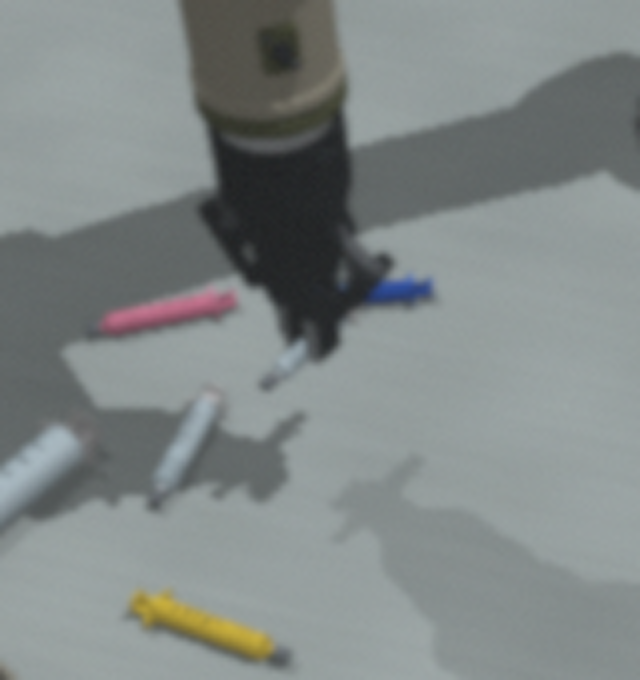

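View pics/t6.png

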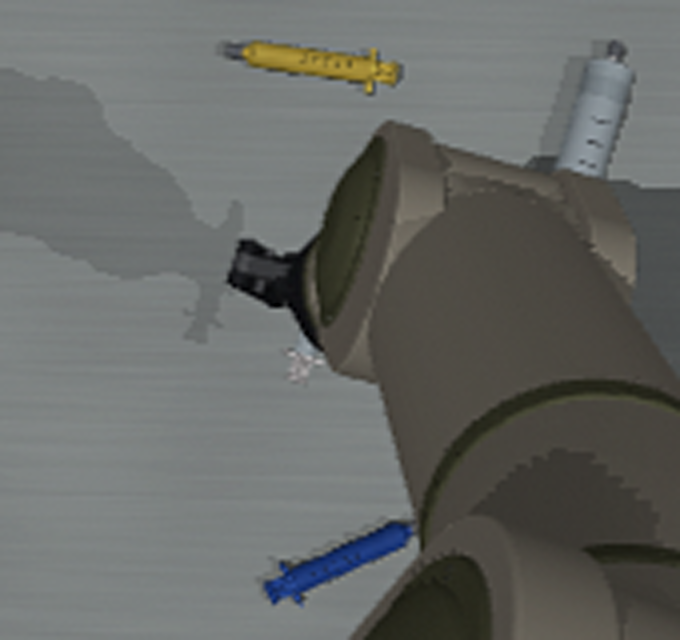

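```bash
python3 -m jog '[[0.4,-0.04,0,0,0,-0.3,1],[0.7,-0.07,0,0,0,-0.5,1],[0.75,-0.05,0,0,0,-0.53,1],[0.75,-0.02,0,0,0,-0.53,1],[0.75,0.01,0,0,0,-0.53,1],[0.75,0.05,0,0,0,-0.53,1],[0.75,0.08,0,0,0,-0.53,1],[0.75,0.12,0,0,0,-0.53,1],[0.75,0.16,0,0,0,-0.53,1],[0.74,0.2,0,0,0,-0.53,1],[0.73,0.24,0,0,0,-0.53,1],[0.72,0.28,0,0,0,-0.53,1],[0.6,0.25,0,0,0,-0.5,1],[0.4,0.2,0,0,0,-0.3,1],[0,0,0,0,0,0,1]]'; python3 go.py .5165 .1669 .06 106
```

```text
time: 13.1
tool_pos: [0.516, 0.1811, 0.0802]
ee_rot: [-0.007, 0.599, 0.801, -0.006]
ft_force: [0.6, 0.8, 0.3]
finger_gap: 0.0102
t 13.10 pos [0.516  0.1811 0.0802] yaw 106.4 gap 0.0102 F [0.6 0.8 0.3]
shift [-0.347 -0.079  0.504] (final-tool axes [-0.345 -0.085  0.504] ) turn [-0.22  -0.06   0.087] q7 1.28 q1 -0.36
```

```bash
python3 -m jog '[[-0.34,-0.08,0.2,-0.2,-0.06,0.08,1],[0,0,0.25,0,0,0,1],[0,0,0,0,0,0,1]]'; python3 go.py .5165 .1669 .0285 106;  python3 - <<'E'
from h import *
s=cap("scene","scene7"); crop(s,270,140,450,290,4,"s7"); s=cap("top","top7"); crop(s,70,130,270,260,4,"t7")
E
```

```text
time: 13.35
tool_pos: [0.5155, 0.1688, 0.0585]
ee_rot: [-0.001, 0.6, 0.8, -0.001]
ft_force: [0.1, 0.4, -0.0]
finger_gap: 0.0103
t 13.35 pos [0.5155 0.1688 0.0585] yaw 106.2 gap 0.0103 F [ 0.1  0.4 -0. ]
shift [-0.052  0.013  0.75 ] (final-tool axes [-0.052  0.01   0.75 ] ) turn [-0.047 -0.008  0.047] q7 1.27 q1 -0.35
```

View pics/s7.png

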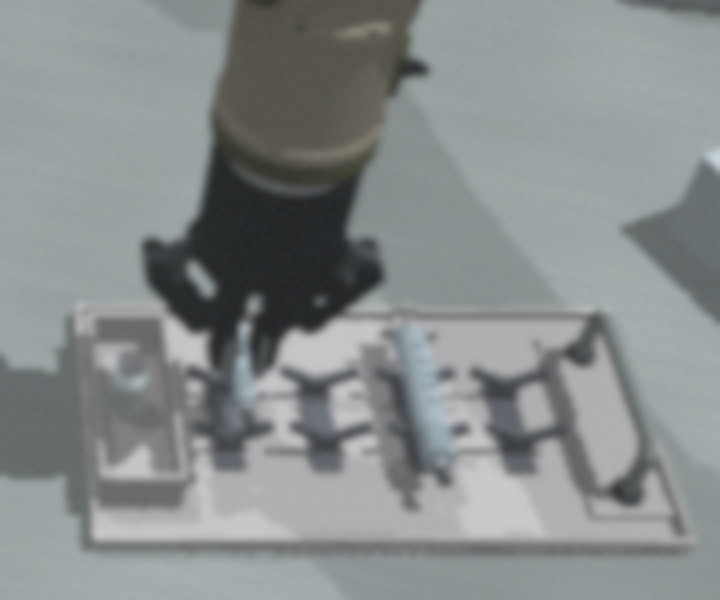

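View pics/t7.png

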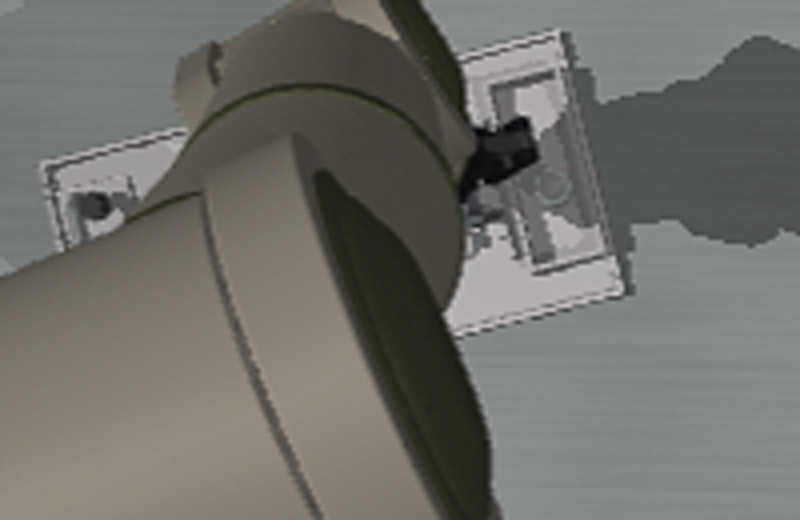

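```bash
python3 - <<'E'
from h import *
c=load("scene7"); crop(c,305,205,360,265,10,"s7b")
a=np.radians(16); d=np.array([np.cos(a),np.sin(a)])
p=np.array([.5155,.1688])
for L in (-.031,0,.031,.045): print(L,proj(c,np.r_[p+L*d,.0585+.0056])[0].round(1), proj(c,np.r_[p+L*d,.03])[0].round(1))
E
```

```text
-0.031 [327.1 219.4] [325.1 228.6]
0 [328.9 230. ] [326.8 239.2]
0.031 [330.7 241. ] [328.5 250.1]
0.045 [331.6 246.2] [329.3 255.3]
```

View pics/s7b.png

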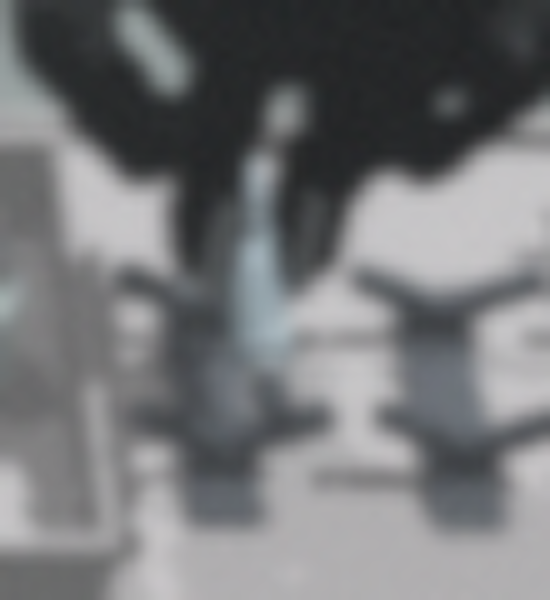

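```bash
python3 -m jog '[[-0.05,0.03,0.3,-0.04,0,0.04,1],[0,0.03,0.3,0.03,0,0,1],[0,0.03,0.1,0,0,0,1],[0,0,0,0,0,0,1]]'; python3 go.py .515 .1666 .0239 106
```

```text
time: 13.78
tool_pos: [0.5208, 0.1669, 0.0307]
ee_rot: [-0.001, 0.603, 0.798, -0.001]
ft_force: [0.3, 0.1, 0.4]
finger_gap: 0.0106
t 13.78 pos [0.5208 0.1669 0.0307] yaw 105.8 gap 0.0106 F [0.3 0.1 0.4]
shift [ 0.033 -0.142  0.172] (final-tool axes [ 0.034 -0.142  0.171] ) turn [-0.033 -0.006 -0.033] q7 1.27 q1 -0.36
```

```bash
python3 -m jog '[[0.03,-0.15,0.1,-0.03,0,-0.03,1],[0,0,0.06,0,0,0,1]]'; python3 go.py .515 .1666 .0239 106;python3 -m jog '[[0,0,0,0,0,0,1]]'; python3 go.py .515 .1666 .0239 106;
```

```text
time: 13.95
tool_pos: [0.5145, 0.1663, 0.0242]
ee_rot: [-0.0, 0.602, 0.798, 0.0]
ft_force: [-2.9, 0.8, 4.0]
finger_gap: 0.0102
t 13.95 pos [0.5145 0.1663 0.0242] yaw 106.0 gap 0.0102 F [-2.9  0.8  4. ]
shift [0.003 0.013 0.008] (final-tool axes [0.003 0.013 0.008] ) turn [ 0.    -0.008 -0.008] q7 1.26 q1 -0.37
time: 14.03
tool_pos: [0.5143, 0.1665, 0.0242]
ee_rot: [-0.0, 0.602, 0.799, 0.0]
ft_force: [0.3, 0.4, -0.3]
finger_gap: 0.0103
t 14.03 pos [0.5143 0.1665 0.0242] yaw 106.0 gap 0.0103 F [ 0.3  0.4 -0.3]
shift [-0.004  0.017  0.007] (final-tool axes [-0.004  0.017  0.007] ) turn [ 0.001 -0.01  -0.004] q7 1.26 q1 -0.37
```

Contact found at the predicted height. Release and retreat.

```bash
python3 -m jog '[[0,0,0,0,0,0,0.7],[0,0,0,0,0,0,0.5],[0,0,0,0,0,0,0.4],[0,0,0,0,0,0,0.4],[0,0,-0.2,0,0,0,0.4],[0,0,-0.6,0,0,0,0.4],[0,0,-0.8,0,0,0,0.4],[0,0,-0.8,0,0,0,0.4],[-0.7,0,-0.4,0,0,0,-0.3],[-0.75,0,0,0,0,0,-0.3],[-0.75,0,0,0,0,0,-0.3],[-0.75,0,0,0,0,0,-0.3]]';  python3 go.py .476 -.312 .12 93.2; python3 - <<'E'
from h import *
s=cap("scene","scene8"); crop(s,270,180,450,290,4.4,"s8"); s=cap("top","top8"); crop(s,70,130,270,260,4,"t8")
E
```

```text
time: 15.03
tool_pos: [0.5475, 0.0581, 0.1472]
ee_rot: [0.0, 0.596, 0.803, 0.003]
ft_force: [0.9, -0.0, -0.7]
finger_gap: 0.0553
t 15.03 pos [0.5475 0.0581 0.1472] yaw 106.8 gap 0.0553 F [ 0.9 -0.  -0.7]
shift [-8.342 -4.39   0.638] (final-tool axes [-9.139 -2.301  0.681] ) turn [ 0.057 -0.039  2.97 ] q7 1.51 q1 -0.09
```

View pics/s8.png

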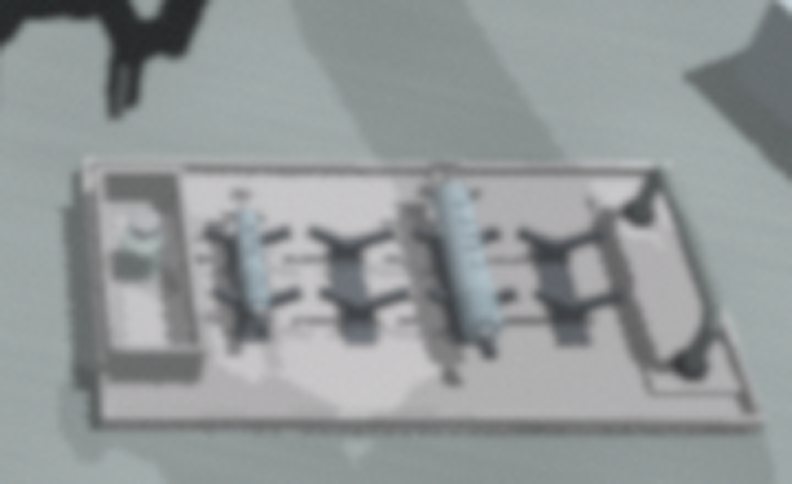

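View pics/t8.png

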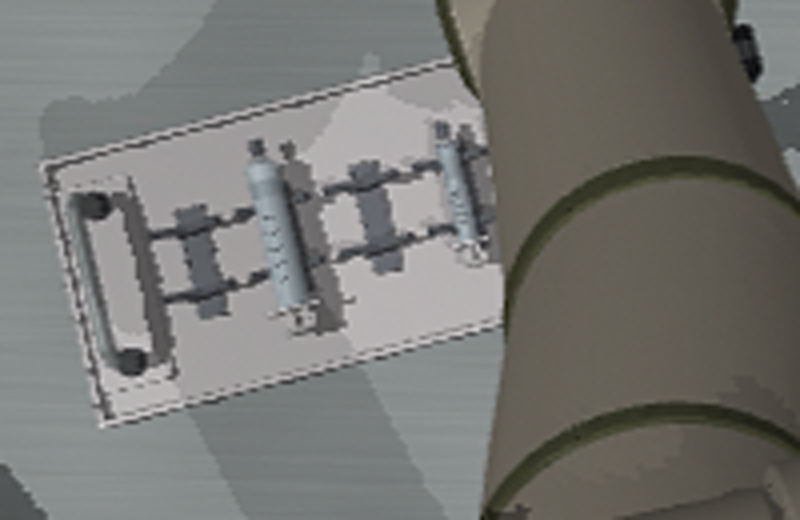

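```bash
python3 -m jog '[[-0.35,-0.18,0.03,0,0,0.1,-0.3],[-0.66,-0.33,0.03,0,0,0.23,-0.3],[-0.66,-0.31,0.03,0,0,0.23,-0.3],[-0.67,-0.3,0.03,0,0,0.23,-0.3],[-0.67,-0.28,0.03,0,0,0.23,-0.3],[-0.68,-0.27,0.03,0,0,0.23,-0.3],[-0.68,-0.25,0.03,0,0,0.23,-0.3],[-0.68,-0.24,0.03,0,0,0.23,-0.3],[-0.69,-0.23,0.03,0,0,0.23,-0.3],[-0.69,-0.21,0.03,0,0,0.23,-0.3],[-0.69,-0.2,0.03,0,0,0.23,-0.3],[-0.69,-0.18,0.03,0,0,0.23,-0.3],[-0.6,-0.15,0.03,0,0,0.23,-0.3],[-0.3,-0.1,0.03,0,0,0.1,-0.3],[0,0,0,0,0,0,-0.3]]'; python3 go.py .4765 -.312 .05 93.2
```

```text
time: 16.38
tool_pos: [0.4796, -0.3239, 0.1352]
ee_rot: [0.003, 0.693, 0.721, 0.005]
ft_force: [-0.6, -0.9, -0.9]
finger_gap: 0.0549
t 16.38 pos [ 0.4796 -0.3239  0.1352] yaw 92.3 gap 0.0549 F [-0.6 -0.9 -0.9]
shift [ 0.295 -0.087  2.129] (final-tool axes [ 0.302 -0.06   2.129] ) turn [ 0.133 -0.037 -0.191] q7 1.99 q1 0.60
```

```bash
python3 -m jog '[[0.3,-0.09,0.4,0.13,-0.04,-0.19,-0.3],[0,0,0.6,0,0,0,-0.3],[0,-0.03,0.6,0,0,0,-0.3],[0,-0.03,0.6,0,0,0,-0.3],[0,0,0.4,0,0,0,-0.3],[0,0,0.1,0,0,0,-0.3]]'; python3 go.py .4765 -.312 .004 93.2
```

```text
time: 16.88
tool_pos: [0.4779, -0.3042, 0.0278]
ee_rot: [0.003, 0.684, 0.729, 0.003]
ft_force: [-0.0, -0.4, 0.6]
finger_gap: 0.0558
t 16.88 pos [ 0.4779 -0.3042  0.0278] yaw 93.6 gap 0.0558 F [-0.  -0.4  0.6]
shift [-0.194 -0.051  0.593] (final-tool axes [-0.194 -0.045  0.594] ) turn [ 0.097 -0.004  0.093] q7 1.93 q1 0.53
```

```bash
python3 -m jog '[[-0.19,-0.06,0.2,0.1,0,0.09,-0.3],[0,0,0.3,0,0,0,-0.3],[0,0,0,0,0,0,-0.3]]'; python3 go.py .4765 -.312 .004 93.2
```

```text
time: 17.13
tool_pos: [0.4775, -0.3089, 0.0069]
ee_rot: [-0.001, 0.686, 0.728, 0.0]
ft_force: [-0.3, 0.7, -0.2]
finger_gap: 0.0556
t 17.13 pos [ 0.4775 -0.3089  0.0069] yaw 93.4 gap 0.0556 F [-0.3  0.7 -0.2]
shift [-0.077 -0.029  0.072] (final-tool axes [-0.077 -0.028  0.072] ) turn [-0.009 -0.025  0.054] q7 1.93 q1 0.53
```

```bash
python3 -m jog '[[-0.07,-0.03,0.06,0,-0.02,0.05,0],[0,0,0,0,0,0,0.2],[0,0,0,0,0,0,0.2]]'; python3 go.py .4765 -.312 .004 93.2
```

```text
time: 17.38
tool_pos: [0.4771, -0.3121, 0.0052]
ee_rot: [0.0, 0.687, 0.727, 0.0]
ft_force: [0.2, -0.4, 0.5]
finger_gap: 0.034
t 17.38 pos [ 0.4771 -0.3121  0.0052] yaw 93.2 gap 0.0340 F [ 0.2 -0.4  0.5]
shift [ 0.004 -0.016  0.03 ] (final-tool axes [ 0.004 -0.016  0.03 ] ) turn [ 0.007  0.005 -0.001] q7 1.93 q1 0.53
```

```bash
python3 -m jog '[[0,-0.02,0.05,0,0,0,0.4],[0,0,0.01,0,0,0,1],[0,0,0,0,0,0,1],[0,0,0,0,0,0,1],[0,0,0,0,0,0,1]]'; python3 go.py .4765 -.312 .004 93.2
```

```text
time: 17.8
tool_pos: [0.4767, -0.3131, 0.0045]
ee_rot: [0.002, 0.688, 0.726, 0.0]
ft_force: [0.4, 0.1, -0.8]
finger_gap: 0.0135
t 17.80 pos [ 0.4767 -0.3131  0.0045] yaw 93.1 gap 0.0135 F [ 0.4  0.1 -0.8]
shift [ 0.028 -0.005  0.013] (final-tool axes [ 0.028 -0.005  0.013] ) turn [ 0.037  0.025 -0.015] q7 1.93 q1 0.53
```

```bash
python3 -m jog '[[0,0,-0.3,0,0,0,1],[0,0,-0.6,0,0,0,1],[0,0,-0.7,0,0,0,1],[0,0,-0.6,0,0,0,1],[0,0,-0.4,0,0,0,1]]'; python3 go.py .4993 .2202 .11 106; python3 - <<'E'
from h import *
s=cap("scene","scene9"); crop(s,60,80,230,250,4,"s9")
E
```

```text
time: 18.22
tool_pos: [0.4744, -0.3113, 0.1114]
ee_rot: [-0.002, 0.687, 0.726, -0.001]
ft_force: [0.3, -0.2, -0.9]
finger_gap: 0.0131
t 18.22 pos [ 0.4744 -0.3113  0.1114] yaw 93.2 gap 0.0131 F [ 0.3 -0.2 -0.9]
shift [13.232  1.362  0.058] (final-tool axes [12.601  4.262  0.034] ) turn [-0.046 -0.033 -2.795] q7 1.96 q1 0.57
```

View pics/s9.png

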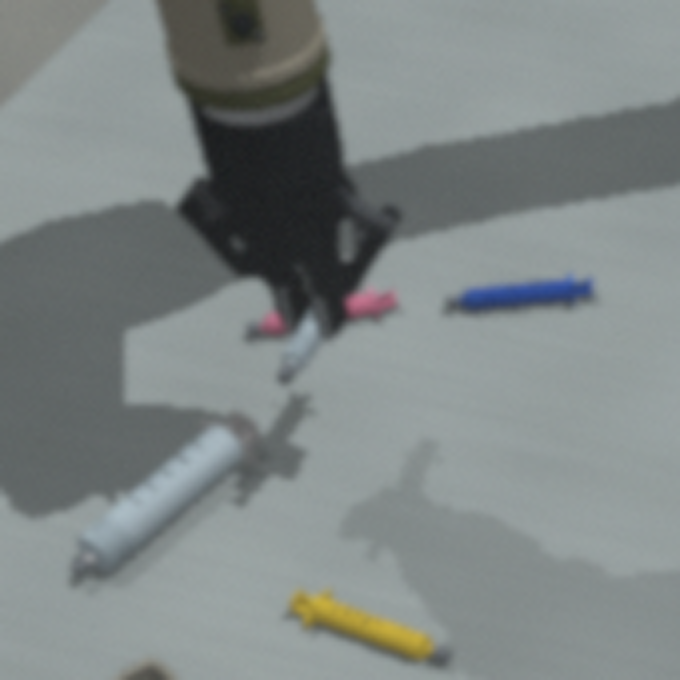

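```bash
python3 -m jog '[[0.4,0.05,-0.02,0,0,-0.08,1],[0.7,0.08,-0.02,0,0,-0.16,1],[0.76,0.09,-0.02,0,0,-0.16,1],[0.76,0.1,-0.02,0,0,-0.16,1],[0.76,0.11,-0.02,0,0,-0.16,1],[0.76,0.12,-0.02,0,0,-0.16,1],[0.76,0.13,-0.02,0,0,-0.16,1],[0.76,0.14,-0.02,0,0,-0.16,1],[0.76,0.15,-0.02,0,0,-0.16,1],[0.76,0.16,-0.02,0,0,-0.16,1],[0.76,0.17,-0.02,0,0,-0.16,1],[0.76,0.18,-0.02,0,0,-0.16,1],[0.76,0.2,-0.02,0,0,-0.16,1],[0.76,0.21,-0.02,0,0,-0.16,1],[0.75,0.22,-0.02,0,0,-0.16,1],[0.75,0.23,-0.02,0,0,-0.16,1],[0.6,0.2,-0.02,0,0,-0.16,1],[0.3,0.1,0,0,0,-0.1,1],[0,0,0,0,0,0,1]]'; python3 go.py .4993 .2202 .06 106
```

```text
time: 19.85
tool_pos: [0.5027, 0.2252, 0.1421]
ee_rot: [0.008, 0.602, 0.798, 0.004]
ft_force: [0.3, -0.4, -0.8]
finger_gap: 0.0137
t 19.85 pos [0.5027 0.2252 0.1421] yaw 105.9 gap 0.0137 F [ 0.3 -0.4 -0.8]
shift [-0.08  -0.149  2.052] (final-tool axes [-0.096 -0.116  2.053] ) turn [ 0.203  0.1   -0.011] q7 1.21 q1 -0.47
```

```bash
python3 -m jog '[[-0.09,-0.13,0.3,0.2,0.1,0,1],[0,0,0.5,0,0,0,1],[0,0,0.6,0,0,0,1],[0,0,0.5,0,0,0,1],[0,0,0.15,0,0,0,1],[0,0,0,0,0,0,1]]'; python3 go.py .4993 .2202 .0277 106;  python3 - <<'E'
from h import *
c=cap("scene","scene10"); crop(c,310,180,410,270,7,"s10")
a=np.radians(16); d=np.array([np.cos(a),np.sin(a)])
p=np.array(manip.read_state()["tool_pos"])
for L in (0,.038,.052): print(L,proj(c,np.r_[p[:2]+L*d,p[2]+.0035])[0].round(1),((proj(c,np.r_[p[:2]+L*d,p[2]+.0035])[0]-[310,180])*7).round())
E
```

```text
time: 20.35
tool_pos: [0.498, 0.2086, 0.057]
ee_rot: [-0.0, 0.606, 0.796, -0.002]
ft_force: [-1.5, 0.8, -0.1]
finger_gap: 0.0134
t 20.35 pos [0.498  0.2086 0.057 ] yaw 105.4 gap 0.0134 F [-1.5  0.8 -0.1]
shift [0.273 0.111 0.731] (final-tool axes [0.27  0.111 0.732] ) turn [-0.051  0.032 -0.128] q7 1.21 q1 -0.45
0 [347.1 228.9] [260. 342.]
0.038 [349.9 242.4] [279. 437.]
0.052 [351.  247.5] [287. 473.]
```

View pics/s10.png

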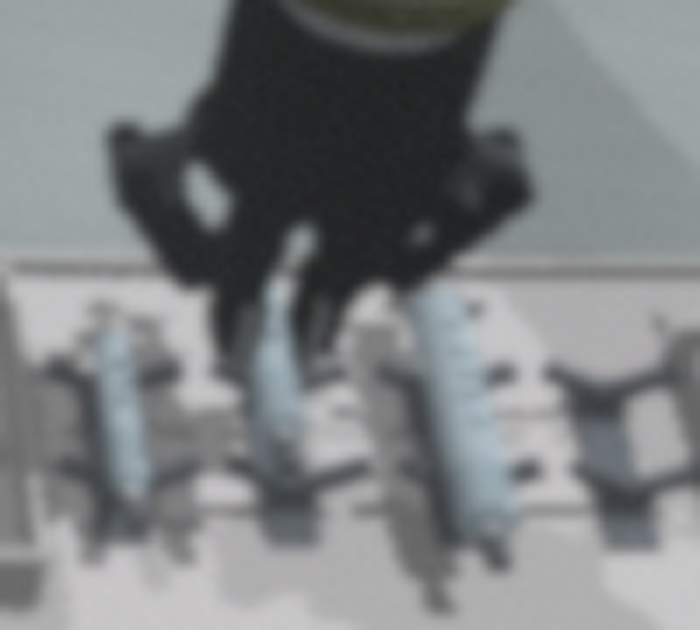

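```bash
python3 -m jog '[[0.27,0.11,0.05,-0.05,0.03,-0.12,1],[0,0,0,0,0,0,1]]'; python3 go.py .4995 .2202 .0277 106; python3 -m jog '[[0,0,0.25,0,0,0,1],[0,0,0.2,0,0,0,1],[0,0,0,0,0,0,1]]'; python3 go.py .4995 .2202 .0277 106
```

```text
time: 20.57
tool_pos: [0.5002, 0.2188, 0.0564]
ee_rot: [0.0, 0.603, 0.798, 0.0]
ft_force: [0.8, 0.9, 0.2]
finger_gap: 0.0134
t 20.57 pos [0.5002 0.2188 0.0564] yaw 105.8 gap 0.0134 F [0.8 0.9 0.2]
shift [ 0.038 -0.009  0.717] (final-tool axes [ 0.038 -0.009  0.717] ) turn [ 0.008  0.004 -0.046] q7 1.20 q1 -0.47
time: 20.82
tool_pos: [0.5018, 0.2201, 0.0393]
ee_rot: [0.001, 0.603, 0.798, 0.002]
ft_force: [-0.4, 0.3, -0.2]
finger_gap: 0.0135
t 20.82 pos [0.5018 0.2201 0.0393] yaw 105.8 gap 0.0135 F [-0.4  0.3 -0.2]
shift [ 0.019 -0.055  0.29 ] (final-tool axes [ 0.019 -0.053  0.29 ] ) turn [ 0.068 -0.011 -0.036] q7 1.20 q1 -0.47
```

```bash
python3 -m jog '[[0.02,-0.06,0.18,0.07,0,-0.03,1],[0,-0.01,0.1,0,0,0,1],[0,0,0,0,0,0,1]]'; python3 go.py .4995 .2202 .0277 106
```

```text
time: 21.07
tool_pos: [0.4989, 0.2208, 0.0273]
ee_rot: [-0.0, 0.602, 0.799, 0.001]
ft_force: [0.2, -0.8, 8.4]
finger_gap: 0.0134
t 21.07 pos [0.4989 0.2208 0.0273] yaw 106.0 gap 0.0134 F [ 0.2 -0.8  8.4]
shift [-0.018  0.012 -0.01 ] (final-tool axes [-0.018  0.012 -0.01 ] ) turn [ 0.005 -0.016  0.007] q7 1.20 q1 -0.48
```

```bash
python3 -m jog '[[0,0,0,0,0,0,0.6],[0,0,0,0,0,0,0.4],[0,0,0,0,0,0,0.3],[0,0,0,0,0,0,0.3],[0,0,-0.2,0,0,0,0.3],[0,0,-0.6,0,0,0,0.3],[0,0,-0.8,0,0,0,0.3],[0,0,-0.8,0,0,0,0.3],[-0.7,0,-0.4,0,0,0,-0.3],[-0.75,0,0,0,0,0,-0.3],[-0.75,0,0,0,0,0,-0.3],[-0.75,0,0,0,0,0,-0.3],[-0.75,0,0,0,0,0,-0.3],[-0.75,0,0,0,0,0,-0.3],[-0.75,0,0,0,0,0,-0.3],[-0.75,0,0,0,0,0,-0.3]]';  python3 go.py .554 -.3993 .13 73.8; python3 - <<'E'
from h import *
s=cap("scene","scene11"); crop(s,270,180,450,290,4.4,"s11"); s=cap("top","top11"); crop(s,70,130,270,260,4,"t11")
E
```

```text
time: 22.4
tool_pos: [0.5665, -0.0088, 0.1512]
ee_rot: [0.001, 0.595, 0.803, 0.003]
ft_force: [-0.0, -0.4, -0.2]
finger_gap: 0.0555
t 22.40 pos [ 0.5665 -0.0088  0.1512] yaw 106.9 gap 0.0555 F [-0.  -0.4 -0.2]
shift [-9.251 -3.142  0.496] (final-tool axes [-9.463  2.425  0.531] ) turn [ 0.053 -0.043  7.226] q7 1.65 q1 0.02
```

View pics/s11.png

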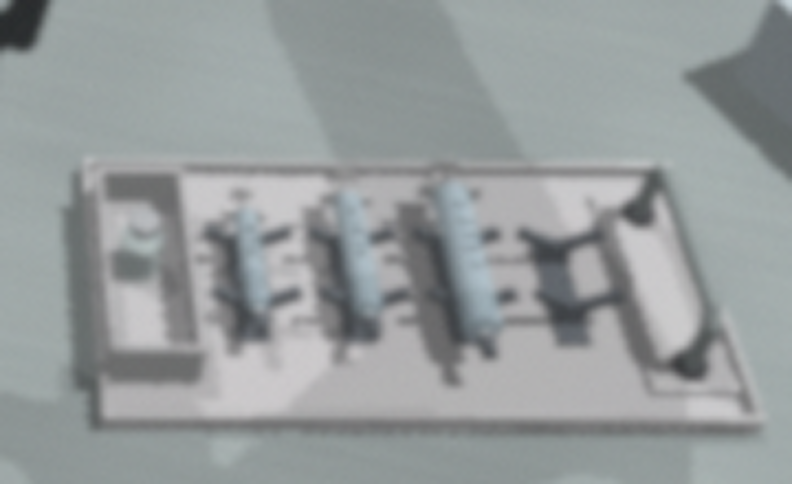

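View pics/t11.png

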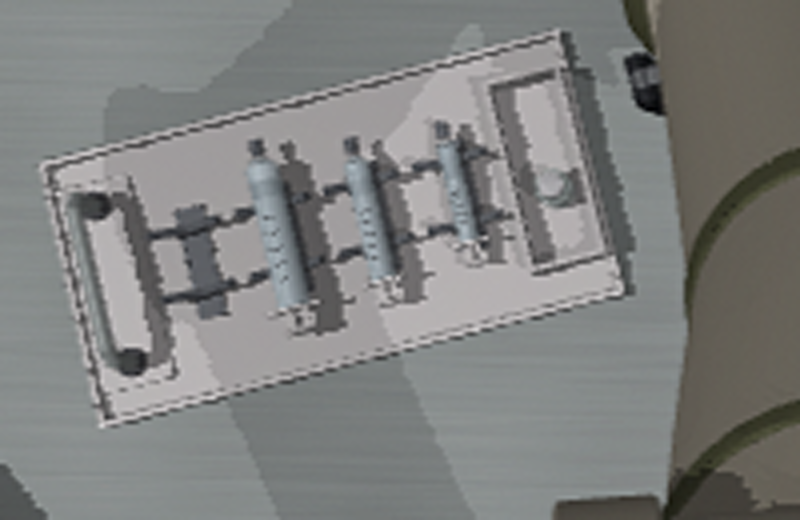

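```bash
python3 -m jog '[[-0.35,-0.12,0.03,0,0,0.3,-0.3],[-0.71,-0.23,0.03,0,0,0.53,-0.3],[-0.72,-0.2,0.03,0,0,0.53,-0.3],[-0.73,-0.17,0.03,0,0,0.53,-0.3],[-0.74,-0.14,0.03,0,0,0.53,-0.3],[-0.74,-0.11,0.03,0,0,0.53,-0.3],[-0.74,-0.07,0.03,0,0,0.53,-0.3],[-0.74,-0.03,0.03,0,0,0.53,-0.3],[-0.74,0.01,0.03,0,0,0.53,-0.3],[-0.74,0.04,0.03,0,0,0.53,-0.3],[-0.74,0.08,0.03,0,0,0.53,-0.3],[-0.73,0.11,0.03,0,0,0.53,-0.3],[-0.71,0.14,0.03,0,0,0.53,-0.3],[-0.45,0.1,0.03,0,0,0.4,-0.3],[0,0,0,0,0,0,-0.3]]'; python3 go.py .554 -.3993 .05 73.8
```

```text
time: 23.75
tool_pos: [0.55, -0.4131, 0.1401]
ee_rot: [0.001, 0.805, 0.594, 0.005]
ft_force: [0.4, -0.0, -0.4]
finger_gap: 0.0557
t 23.75 pos [ 0.55   -0.4131  0.1401] yaw 72.9 gap 0.0557 F [ 0.4 -0.  -0.4]
shift [ 0.344 -0.025  2.256] (final-tool axes [ 3.590e-01 -1.000e-03  2.254e+00] ) turn [ 0.098 -0.084 -0.206] q7 1.83 q1 0.58
```

```bash
python3 -m jog '[[0.34,-0.02,0.4,0.1,-0.08,-0.2,-0.3],[0,0,0.6,0,0,0,-0.3],[0,-0.03,0.6,0,0,0,-0.3],[0,0,0.4,0,0,0,-0.3],[0,0,0.2,0,0,0,-0.3],[0,0,0,0,0,0,-0.3]]'; python3 go.py .5538 -.3993 .006 73.8; python3 - <<'E'
from h import *
s=cap("scene","scene12"); crop(s,60,120,200,250,5,"s12")
E
```

```text
time: 24.25
tool_pos: [0.5548, -0.3944, 0.0522]
ee_rot: [0.0, 0.799, 0.601, 0.002]
ft_force: [-0.8, -0.1, 0.5]
finger_gap: 0.0555
t 24.25 pos [ 0.5548 -0.3944  0.0522] yaw 73.9 gap 0.0555 F [-0.8 -0.1  0.5]
shift [-0.128  0.006  1.156] (final-tool axes [-0.125  0.01   1.156] ) turn [ 0.035 -0.036  0.03 ] q7 1.81 q1 0.55
```

View pics/s12.png

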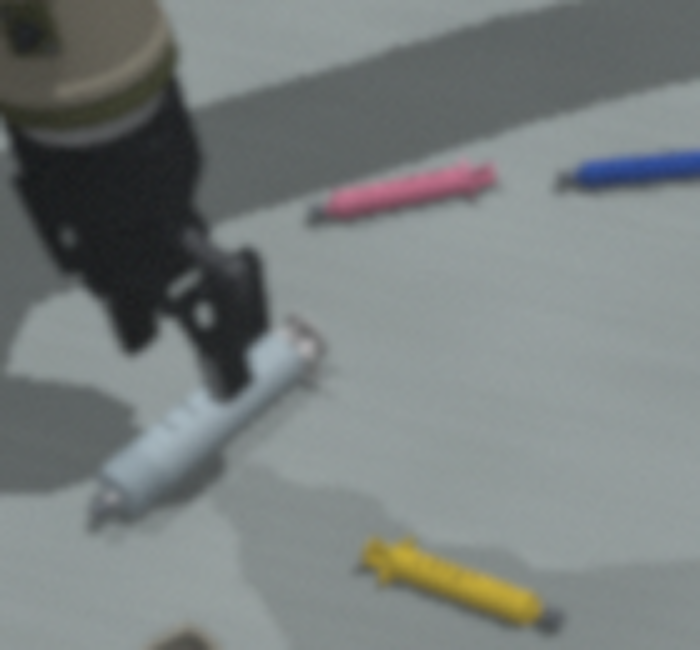

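```bash
python3 -m jog '[[-0.12,0,0.2,0.03,-0.03,0.03,-0.3],[0,0,0.4,0,0,0,-0.3],[0,0,0.35,0,0,0,-0.3],[0,0,0,0,0,0,-0.3]]'; python3 go.py .5538 -.3993 .006 73.8
```

```text
time: 24.63
tool_pos: [0.5567, -0.4001, 0.0175]
ee_rot: [0.003, 0.799, 0.601, 0.002]
ft_force: [-0.2, 0.1, 0.1]
finger_gap: 0.0555
t 24.63 pos [ 0.5567 -0.4001  0.0175] yaw 73.9 gap 0.0555 F [-0.2  0.1  0.1]
shift [ 0.    -0.077  0.288] (final-tool axes [-0.    -0.075  0.288] ) turn [0.09  0.018 0.014] q7 1.81 q1 0.55
```

```bash
python3 -m jog '[[0,-0.08,0.22,0.09,0.02,0,-0.3],[0,0,0.05,0,0,0,-0.2],[0,0,0,0,0,0,0]]'; python3 go.py .5538 -.3993 .006 73.8; python3 -m jog '[[0,-0.02,0,0,0,0,1],[0,0,0,0,0,0,1],[0,0,0,0,0,0,1],[0,0,0,0,0,0,1],[0,0,0,0,0,0,1]]'; python3 go.py .5538 -.3993 .006 73.8
```

```text
time: 24.88
tool_pos: [0.5537, -0.3999, 0.0066]
ee_rot: [0.0, 0.799, 0.601, -0.0]
ft_force: [0.3, 0.2, 0.7]
finger_gap: 0.0429
t 24.88 pos [ 0.5537 -0.3999  0.0066] yaw 73.8 gap 0.0429 F [0.3 0.2 0.7]
shift [ 0.016 -0.001  0.015] (final-tool axes [ 0.016 -0.001  0.015] ) turn [0.002 0.003 0.008] q7 1.81 q1 0.55
time: 25.3
tool_pos: [0.5533, -0.4003, 0.0082]
ee_rot: [0.001, 0.8, 0.601, 0.0]
ft_force: [-0.1, 0.3, -1.2]
finger_gap: 0.0272
t 25.30 pos [ 0.5533 -0.4003  0.0082] yaw 73.8 gap 0.0272 F [-0.1  0.3 -1.2]
shift [0.027 0.006 0.055] (final-tool axes [0.027 0.006 0.055] ) turn [0.023 0.01  0.003] q7 1.81 q1 0.55
```

```bash
python3 -m jog '[[0,0,-0.3,0,0,0,1],[0,0,-0.6,0,0,0,1],[0,0,-0.8,0,0,0,1],[0,0,-0.7,0,0,0,1],[0,0,-0.4,0,0,0,1]]'; python3 go.py .4687 .3273 .12 106; python3 - <<'E'
from h import *
s=cap("scene","scene13"); crop(s,30,60,200,230,4,"s13")
E
```

```text
time: 25.72
tool_pos: [0.5509, -0.3984, 0.1226]
ee_rot: [-0.003, 0.799, 0.601, -0.001]
ft_force: [-0.7, -0.1, 0.3]
finger_gap: 0.0269
t 25.72 pos [ 0.5509 -0.3984  0.1226] yaw 73.8 gap 0.0269 F [-0.7 -0.1  0.3]
shift [16.854 -7.023  0.137] (final-tool axes [18.007  3.027  0.065] ) turn [-0.071 -0.042 -7.017] q7 1.82 q1 0.55
```

View pics/s13.png

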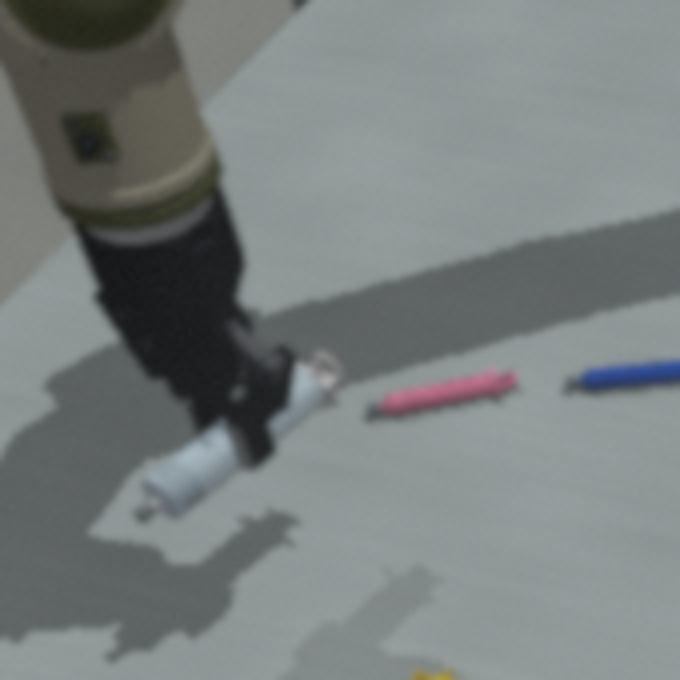

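```bash
python3 -m jog '[[0.4,-0.16,0,0,0,-0.2,1],[0.71,-0.28,0,0,0,-0.3,1],[0.71,-0.26,0,0,0,-0.3,1],[0.72,-0.24,0,0,0,-0.3,1],[0.73,-0.22,0,0,0,-0.3,1],[0.73,-0.21,0,0,0,-0.3,1],[0.74,-0.19,0,0,0,-0.3,1],[0.74,-0.17,0,0,0,-0.3,1],[0.74,-0.16,0,0,0,-0.3,1],[0.75,-0.14,0,0,0,-0.3,1],[0.75,-0.12,0,0,0,-0.3,1],[0.75,-0.1,0,0,0,-0.3,1],[0.75,-0.09,0,0,0,-0.3,1],[0.76,-0.07,0,0,0,-0.3,1],[0.76,-0.05,0,0,0,-0.3,1],[0.5,-0.02,0,0,0,-0.2,1]]'; python3 go.py .4687 .3273 .12 106
```

```text
time: 27.1
tool_pos: [0.4914, 0.0799, 0.1324]
ee_rot: [0.004, 0.67, 0.742, 0.001]
ft_force: [-0.0, -0.0, -0.7]
finger_gap: 0.027
t 27.10 pos [0.4914 0.0799 0.1324] yaw 95.9 gap 0.0270 F [-0.  -0.  -0.7]
shift [6.212 0.066 0.278] (final-tool axes [6.101 1.16  0.311] ) turn [ 0.082  0.074 -2.21 ] q7 1.33 q1 -0.25
```

```bash
python3 -m jog '[[0.6,0.01,0,0.05,0.05,-0.22,1],[0.75,0.03,0.02,0,0,-0.26,1],[0.75,0.05,0.02,0,0,-0.26,1],[0.75,0.07,0.02,0,0,-0.26,1],[0.75,0.09,0.02,0,0,-0.26,1],[0.75,0.11,0.02,0,0,-0.26,1],[0.75,0.12,0.02,0,0,-0.26,1],[0.6,0.1,0.02,0,0,-0.2,1],[0.3,0.05,0,0,0,-0.1,1],[0,0,0,0,0,0,1]]'; python3 go.py .4687 .3273 .07 106
```

```text
time: 27.93
tool_pos: [0.4614, 0.3407, 0.1293]
ee_rot: [0.0, 0.596, 0.803, 0.002]
ft_force: [0.9, 0.1, -0.9]
finger_gap: 0.0274
t 27.93 pos [0.4614 0.3407 0.1293] yaw 106.8 gap 0.0274 F [ 0.9  0.1 -0.9]
shift [-0.378  0.073  1.482] (final-tool axes [-0.374  0.083  1.483] ) turn [ 0.04  -0.027  0.167] q7 1.07 q1 -0.69
```

```bash
python3 -m jog '[[-0.37,0.08,0.3,0.04,-0.03,0.16,1],[0,0,0.5,0,0,0,1],[0,0,0.5,0,0,0,1],[0,0,0.2,0,0,0,1],[0,0,0,0,0,0,1]]'; python3 go.py .4687 .3273 .0325 106;  python3 - <<'E'
from h import *
c=cap("scene","scene14"); crop(c,340,170,450,290,6,"s14")
a=np.radians(16); d=np.array([np.cos(a),np.sin(a)])
p=np.array(manip.read_state()["tool_pos"])
for L in (-.058,0,.058,.072): print(L,((proj(c,np.r_[p[:2]+L*d,p[2]+.0064])[0]-[340,170])*6).round())
t=cap("top","top14"); crop(t,60,130,230,260,4.5,"t14")
for L in (-.058,0,.058,.072): print(L,((proj(t,np.r_[p[:2]+L*d,p[2]+.0064])[0]-[60,130])*4.5).round())
E
```

```text
time: 28.35
tool_pos: [0.4704, 0.3185, 0.0676]
ee_rot: [0.002, 0.604, 0.797, -0.001]
ft_force: [0.1, -0.2, -0.4]
finger_gap: 0.0267
t 28.35 pos [0.4704 0.3185 0.0676] yaw 105.6 gap 0.0267 F [ 0.1 -0.2 -0.4]
shift [0.228 0.019 0.876] (final-tool axes [0.224 0.021 0.877] ) turn [ 0.002  0.053 -0.079] q7 1.07 q1 -0.67
-0.058 [316. 223.]
0 [352. 340.]
0.058 [392. 466.]
0.072 [402. 498.]
-0.058 [279. 389.]
0 [252. 281.]
0.058 [227. 175.]
0.072 [220. 149.]
```

View pics/s14.png

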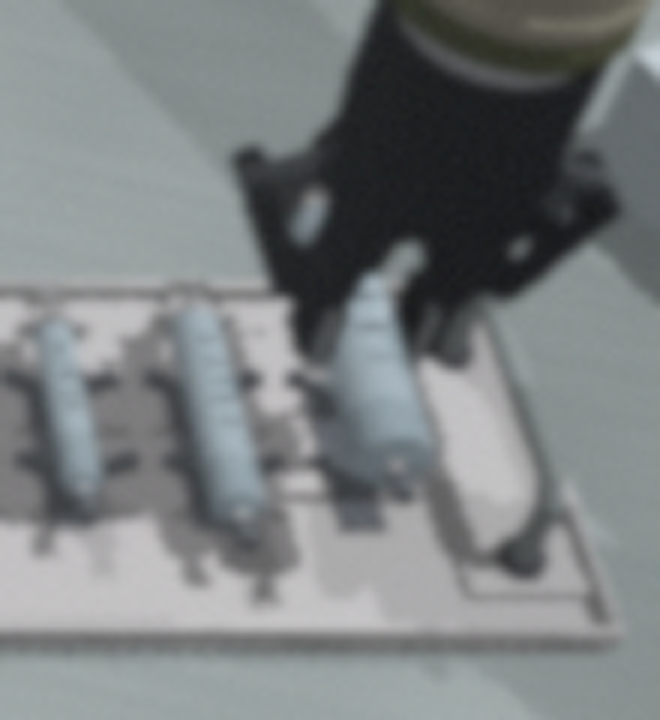

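View pics/t14.png

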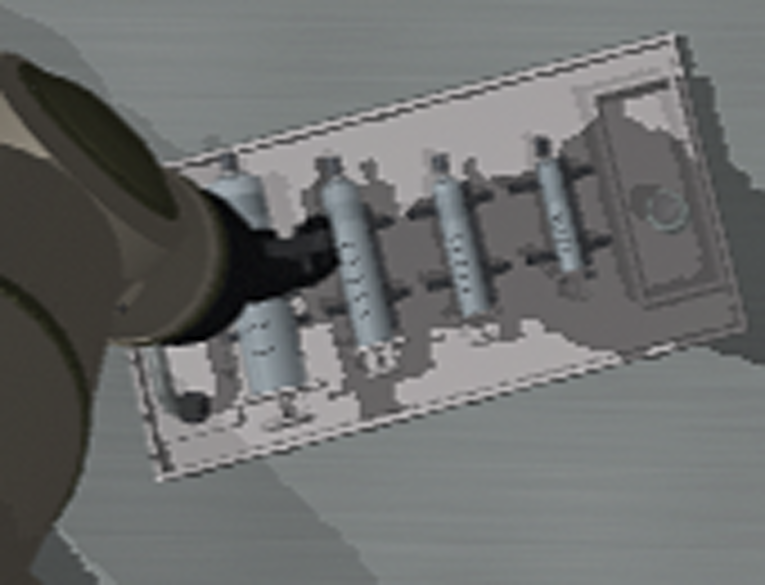

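```bash
python3 -m jog '[[0.22,0.02,0.1,0,0.05,-0.08,1],[0,-0.01,0.25,0,0,0,1],[0,-0.02,0.25,0,0,0,1],[0,0,0,0,0,0,1]]'; python3 go.py .4687 .3273 .0325 106
```

```text
time: 28.78
tool_pos: [0.4698, 0.3285, 0.046]
ee_rot: [0.001, 0.602, 0.798, 0.004]
ft_force: [-1.1, -0.3, -0.6]
finger_gap: 0.0267
t 28.78 pos [0.4698 0.3285 0.046 ] yaw 105.9 gap 0.0267 F [-1.1 -0.3 -0.6]
shift [-0.023 -0.038  0.336] (final-tool axes [-0.022 -0.036  0.337] ) turn [ 0.082 -0.038 -0.011] q7 1.06 q1 -0.68
```

```bash
python3 -m jog '[[-0.02,-0.05,0.2,0.08,-0.04,-0.01,1],[0,0,0.12,0,0,0,1],[0,0,0,0,0,0,1]]'; python3 go.py .4687 .3273 .0325 106
```

```text
time: 29.03
tool_pos: [0.468, 0.3277, 0.0319]
ee_rot: [0.0, 0.601, 0.799, -0.0]
ft_force: [0.6, 0.4, 6.1]
finger_gap: 0.0273
t 29.03 pos [0.468  0.3277 0.0319] yaw 106.0 gap 0.0273 F [0.6 0.4 6.1]
shift [-0.013  0.013 -0.015] (final-tool axes [-0.013  0.013 -0.016] ) turn [-0.     0.005  0.01 ] q7 1.06 q1 -0.68
```

```bash
python3 -m jog '[[0,0,0,0,0,0,0.3],[0,0,0,0,0,0,0.1],[0,0,0,0,0,0,0.05],[0,0,0,0,0,0,0.05],[0,0,-0.2,0,0,0,0.05],[0,0,-0.5,0,0,0,0.05],[0,0,-0.8,0,0,0,0.05],[0,0,-0.8,0,0,0,0.05],[0,0,-0.8,0,0,0,0.05],[-0.7,0,-0.4,0,0,0,0.05],[-0.75,0,0,0,0,0,0.05],[-0.75,0,0,0,0,0,0.05],[-0.75,0,0,0,0,0,0.05],[-0.75,0,0,0,0,0,0.05],[-0.75,0,0,0,0,0,0.05],[-0.75,0,0,0,0,0,0.05],[-0.75,0,0,0,0,0,0.05],[-0.75,0,0,0,0,0,0.05],[-0.75,0,0,0,0,0,0.05]]'; python3 -m jog '[[-0.75,0,0,0,0,0,0.05],[-0.6,0,0,0,0,0,0.05],[0,0,0,0,0,0,0.05]]';python3 - <<'E'
from h import *
s=cap("scene","scene15"); crop(s,270,180,450,290,4.4,"s15"); s=cap("top","top15"); crop(s,70,130,240,250,4.6,"t15")
E
```

```text
time: 30.62
tool_pos: [0.553, 0.0383, 0.1897]
ee_rot: [0.002, 0.596, 0.803, 0.005]
ft_force: [-0.2, 0.6, -1.2]
finger_gap: 0.0407
time: 30.87
tool_pos: [0.5698, -0.0237, 0.1921]
ee_rot: [0.004, 0.599, 0.801, 0.005]
ft_force: [0.0, -0.6, -1.1]
finger_gap: 0.0407
```

View pics/s15.png

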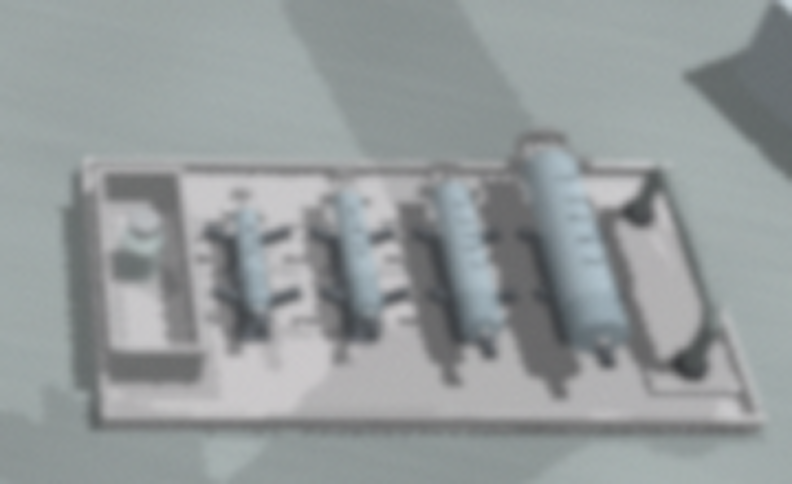

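View pics/t15.png

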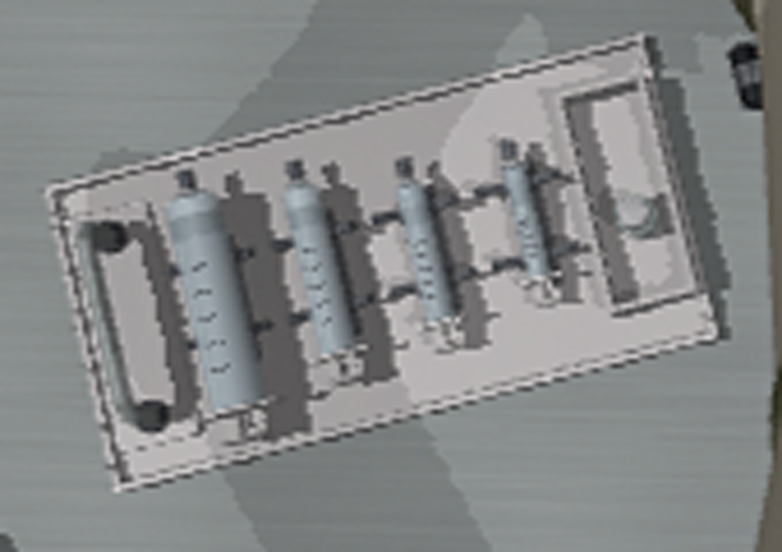

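Both views show all four lying in order, smallest beside the well and largest by the handle, with the vial still standing. I'll measure how well each is centred.

```bash
python3 - <<'E'
from meas import *
c=load("top15"); m,o=barrels(c,(98,165,195,228),.055)
C={'syr5':(.5147,.1664,.0295),'syr10':(.4993,.2202,.0312),'syr20':(.484,.274,.0338),'syr50':(.4687,.3273,.0389)}
a=np.radians(15.97);d=np.array([np.cos(a),np.sin(a)]);n=np.array([-d[1],d[0]])
cv2.imwrite("pics/m15.png",cv2.resize(m*255,None,fx=6,fy=6,interpolation=0))
for p in sorted(o,key=len)[-8:]:
    w=p.mean(0)
    k=min(C,key=lambda k:np.linalg.norm(proj(c,np.array(C[k]))[0]-w))
    ce,dd,L,W=fit(c,p,C[k][2]); e=ce-np.array(C[k][:2]); print(k,w.round(1),"along %.1f across %.1f mm"%(e@d*1e3,e@n*1e3),"yaw",np.degrees(np.arctan2(dd[1],dd[0])).round(1),"L W",(L*1e3).round(1),(W*1e3).round(1))
E
```

```text
syr5 [184.4 177.3] along 0.7 across -0.6 mm yaw 16.2 L W 58.1 37.3
syr10 [162.1 183.2] along -3.6 across -1.0 mm yaw 16.4 L W 70.0 32.4
syr20 [139.3 187.6] along 1.1 across -0.9 mm yaw 17.0 L W 84.7 31.8
syr50 [116.4 194.3] along -2.2 across 0.2 mm yaw 15.9 L W 108.8 29.8
```

View pics/m15.png

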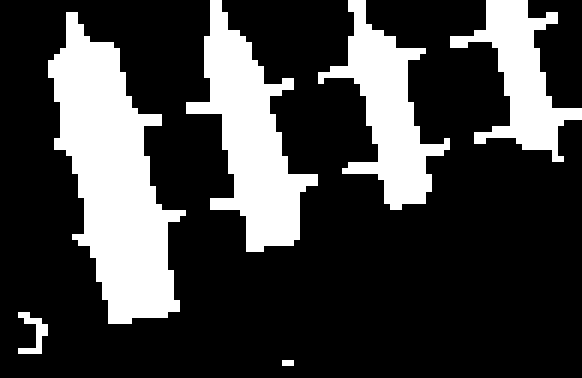

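```bash
python3 - <<'E'
from meas import *
c=load("top15"); 
C={'syr5':(.5147,.1664,.0295),'syr10':(.4993,.2202,.0312),'syr20':(.484,.274,.0338),'syr50':(.4687,.3273,.0389)}
a=np.radians(15.97);d=np.array([np.cos(a),np.sin(a)]);n=np.array([-d[1],d[0]])
for thr in(.085,.1,.12):
  m,o=barrels(c,(95,150,198,232),thr)
  for p in sorted(o,key=len)[-4:]:
    w=p.mean(0)
    k=min(C,key=lambda k:np.linalg.norm(proj(c,np.array(C[k]))[0]-w))
    ce,dd,L,W=fit(c,p,C[k][2]); e=ce-np.array(C[k][:2]); print(thr,k,w.round(1),"along %.1f across %.1f mm"%(e@d*1e3,e@n*1e3),"yaw",np.degrees(np.arctan2(dd[1],dd[0])).round(1),"L W",(L*1e3).round(1),(W*1e3).round(1))
E
```

```text
0.085 syr5 [183.5 176.7] along -1.0 across 1.2 mm yaw 14.4 L W 57.7 28.4
0.085 syr10 [161.8 183.5] along -3.3 across 0.1 mm yaw 16.7 L W 70.3 27.1
0.085 syr20 [139.1 187.6] along 1.2 across -0.4 mm yaw 16.1 L W 85.3 29.3
0.085 syr50 [116.3 194.2] along -0.9 across 0.5 mm yaw 15.9 L W 109.5 28.7
0.1 syr10 [159.3 175.7] along 18.5 across -0.0 mm yaw 7.7 L W 23.1 15.5
0.1 syr5 [183.7 178. ] along -0.8 across 1.3 mm yaw 11.6 L W 54.1 21.0
0.1 syr20 [139.4 188.2] along -4.0 across -0.8 mm yaw 16.1 L W 74.6 24.1
0.1 syr50 [117.3 195.7] along -4.9 across -1.0 mm yaw 16.9 L W 101.8 26.7
```

```bash
python3 - <<'E'
from h import *
c=load("top15")
C={'syr5':(.5147,.1664,.0295,.031,.0065),'syr10':(.4993,.2202,.0312,.038,.008),'syr20':(.484,.274,.0338,.046,.0102),'syr50':(.4687,.3273,.0389,.058,.0146)}
a=np.radians(15.97);d=np.array([np.cos(a),np.sin(a)]);n=np.array([-d[1],d[0]])
im=cv2.resize(c["img"][145:235,95:205,::-1],None,fx=7,fy=7,interpolation=cv2.INTER_CUBIC)
for k,(x,y,z,h,r) in C.items():
    for L in(-h,h):
        A=[np.r_[np.array([x,y])+L*d+s*n,z] for s in(-1.6*r,1.6*r)]
        u=(proj(c,A)-[95,145]+.5)*7
        cv2.line(im,tuple(int(v) for v in u[0]),tuple(int(v) for v in u[1]),(0,0,255),1)
cv2.imwrite("pics/c15.png",im)
E
```

```text
(no output)
```

View pics/c15.png

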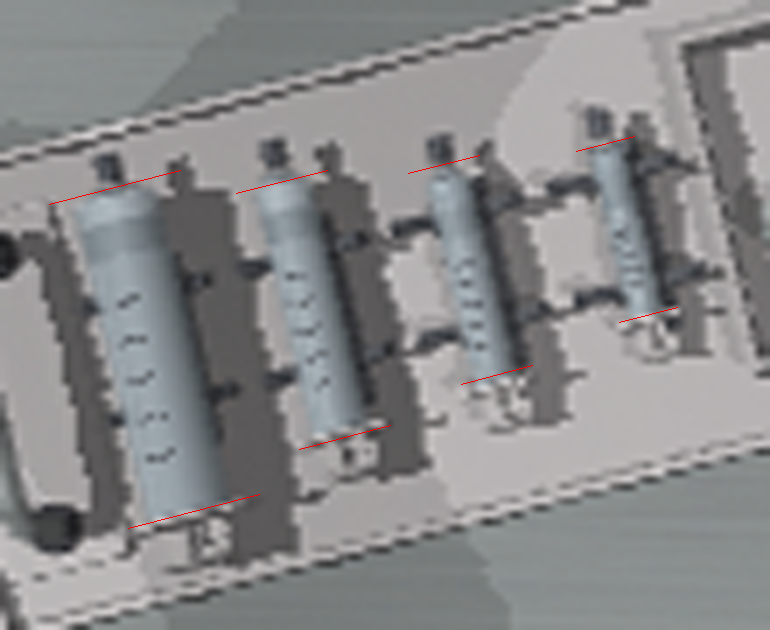

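```bash
python3 -c "
from station import manip
print(manip.read_state()['time'],manip.finish_job())"
```

```text
the job is handed in; nothing more can be done
30.9667 None
```

The four syringes are in the cradles in size order: 5 ml next to the vial well, then 10, 20 and 50 ml next to the handle. All four are released and the arm is clear. I handed in at about 31 s of the 118 s allowed.

**Final checks**
- In the last two views, every barrel lies in both notches of its own cradle. The expected barrel ends match what the overhead view shows to about 1–2 mm, and the barrels line up with the cradles to within about 1–2°.
- I judged level from the contact heights (the three I could read were within about 1 mm of the expected values) and from how the barrels sit in the notches. I did not measure it separately.
- The vial was still standing in its well, and I never reached for the pink, blue and yellow look-alikes.

**What went less well**
- **Automatic centring check:** it gave centre errors of up to about 3 mm, and more at stricter settings. The colour mask merged with the bars and clipped the barrel ends, so I relied on the drawn barrel-end lines instead.
- **5 ml grip:** the first grip was too high on the barrel, so I opened and gripped again. On that second try the fingertips briefly pressed the worktop with about 43 N. That was the fingers, not the arm or gripper body, and well under the 120 N wrist limit.

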